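Fit a condenser lens and screw down its retaining ring

TASK

Drop the amber condenser lens into the open bore of the lens cell, dome up, then put the brass ring over it and screw it clockwise until it is snug: it must hold the lens down against its spring seat by itself, finger-tight with about 12 N and never forced. Do not let the lens fall, and leave the other things on the bench where they are.

Things in the scene. Friction and masses are not known exactly. Their poses are not given: they have to be found in the camera images.
- lens: Loose amber glass lens, 30 mm across, 30 g: a disc 12 mm thick, flat below, with a shallow dome 23 mm across standing 4 mm above its flat shoulder. Starts dome up on a 5 mm thick, 70 mm square black rubber pad. Origin on its axis, half-way up the 12 mm rim; z out of the dome. Hold the upper part of the rim: its lower 4 to 6 mm must enter the bore while it is held.
- ring: Knurled brass ring, 57.6 mm across, 24 mm high, 70 g, open below (51.2 mm inside); its top flange, 4 mm thick with a 25 mm hole, presses on the lens shoulder. Origin on its axis, half-way up; flange underside 8 mm above it. Three inward pins, 3.6 mm thick, reaching in to 20.2 mm from the axis, 9.5 mm below the origin, at 0, 120, 240 degrees from its x axis; a red dot on the flange above each pin. 
- lens_cell: Lens cell fixed to the bench, upright. Origin on its axis at bench height, z up. Dark round foot 90 mm across, 8 mm high; on it an aluminium barrel, 36 mm outside, with three thread ridges outside and three gaps between them, centred at 0, 120, 240 degrees from its x axis (red dots on the foot). The ring's origin is at z = 28 to 32 mm when it rests lightly on the seated lens.
- cell_rim (a point): Centre of the barrel's rim, 34 mm above the bench; the bore is 32.6 mm wide.
- cell_seat (a point): Nominal centre of the steel spring seat's top in the bore, 26 mm above the bench. The true seat lies up to 2 mm higher or lower (not measured: feel it). Pressed, it gives 1 mm for every 9 N. Snug means that the ring, let go, presses on the lens with 6 to 18 N; over 30 N harms the lens.
- thread_gap (a point): Middle of the gap at the cell's 0 degree dot, 22.2 mm from the axis, 26.5 mm above the bench (x away from the axis). Pins within 12 degrees of the gap centres go straight down between the ridges until the ring rests on the lens; otherwise they land on a ridge and the ring stays 2 to 11 mm too high.
- ridge_start (a point): Upper end of one ridge's centre line, 22.5 degrees clockwise from the gap, 27 mm above the bench. Ridges are 3.6 mm bars that fall 6.1 mm per rad clockwise (seen from above) for 75 degrees to a stop. Pins run below them: turned clockwise the ring is drawn down, stays by friction, and nothing but the lens holds it up. Snug comes 37 to 84 degrees clockwise of the gap centres.
- ridge_end (a point): Lower end of that ridge, 97.5 degrees clockwise from the gap, 19 mm above the bench. A way to feel snug: with the pins in the gaps press the ring on the lens with about 8 N, keep that height and turn clockwise until the load on the hand begins to fall (by some 2 N), as the ridges take it over, then let go at once.
- loupe: Black round loupe, 41 mm across, 36 mm high, loose bystander behind the cell; origin under its centre.
- oil_stone: Green dressing stone stick, 25x100x13 mm, loose bystander behind the cell; origin under its centre, length along its y.
- dust_brush: Flat dusting brush with wooden handle, 30x168x10 mm, loose bystander at the right; origin near the centre of its underside, length along its y.
- parts_jar: Small clear pot with blue lid, 45 mm across, 42 mm high, loose bystander at the left; origin under its centre.
Things that resemble listed ones, but are neither listed nor needed, are in the scene too. Of the things like the lens, leave any that is grey or red; of the rest the smaller one is meant.

How it is judged:
By the outcome, as a careful person would: the job done as asked, in the order asked, and still so for the second after the job is handed in, with the robot touching nothing.
It also fails if it takes over 72 s, if anything falls off the work surface, if the arm or the gripper's body presses on something with over 40 N, if the wrist force passes 120 N, or if a joint passes its speed limit or range.

ROBOT

A 6-joint arm with a two-finger parallel gripper is mounted at the origin on a cart in front of the work surface, level with it; the furniture and walls round the work are solid. World frame = base frame: x ahead of the robot, y to its left, z up, the work surface at z = 0. Lengths are in m, angles in rad, forces in N, time in s.
With the tool pointing down it reaches from about 0.375 to 0.9 m from the base axis. Payload 3.1 kg.
Tool frame: the origin (TCP) lies at the very end of the fingers, on their centre line; the grasp point (between the pads) lies 19 mm behind it; z points along the fingers, y is the direction in which the jaws open and shut (so a half turn about z gives the same grasp; the last joint's range is limited). The gripper opens to 87 mm and grips with 3 to 60 N. Pads are 19 mm wide; open, the fingers measure 117 mm over their backs; the gripper's body (75 mm by 190 mm) begins 51 mm behind the grasp point.
Start: joints at [1.117, 0.527, 1.433, -0, 1.181, -0.178], TCP at [0.17, 0.601, 0.223] pointing down, gripper open.
Joint ranges: [-3.08, 3.08], [-0.75, 2.2], [0.22, 2.44], [-1.43, 4.57], [0, 2.65], [-2.85, 2.85]. Speed limits (rad/s): [2.79, 2.79, 3.14, 3.14, 3.14, 3.14].

INTERFACE

Orientations are given as a unit quaternion [x, y, z, w].
In Python, from rig import robot gives the robot as it stands.
- The arm moves only by the tool arm_command, never from a script. Its argument "targets" is a list of rows, each a list of 5 numbers: the shift along the tool's x, y, z in cm, then the turn about the tool's z in rad, then the finger opening in cm, from 0 to 8.7. In form: [[dx, dy, dz, spin, hand], ...]. A call has 1 to 5 rows; each row is the pose to reach, as a shift and turn from the pose commanded when the call began, along the tool's axes at that moment; what a row does not reach only later rows make up. A row lasts 1/8 s, in which the tool goes at most 62.5 mm and 10.7 degrees, less where a joint would pass 70% of its speed; a pose out of reach is approached as far as the arm can. A call with a gripper value outside its range is refused whole. The fingers move at their own pace and stop on an object; "newtons" is the grip in N (left out, the last holds). Time passes only in rows, so rows that repeat a pose let the fingers close. It gives the time, the measured TCP pose, the force and the opening at its end, in the units of the state.
- robot.get_obs(): the state, without advancing time (a new reading comes with each control period).
- robot.camera(name): name is "scene" or "side" or "wrist"; returns (picture, depth): 420x560x3 uint8, red, green, blue; 420x560 float32, m along the optical axis (not along the pixel's ray), 0 where there is no reading.
- robot.camera_model(name): a dict with "mtx" (3x3 intrinsics, pixels), "extrinsics" (4x4, takes a point from world to camera coordinates). Camera axes: x right, y up, looking along -z (the intrinsics and any distortion apply to the point x, -y, -z); pixel columns grow to the right and rows downward; lengths in m; the calibration is good to about 2 mm. The wrist camera is an equidistant fisheye: a pixel r from the principal point sees the ray r / f radians off the axis. A picture is of the moment at which its call begins: read the wrist's pose just before it. camera_model takes no time and is no camera call; for the wrist camera it gives the pose at the moment of the call.
- robot.hand_in(): hands the job in, once; it reports no verdict.
The state is a dict: "time": time; "q": joint angles; "joint_velocities": joint speeds; "joint_torque": joint torques, N m; "position": TCP position; "tool_rot": TCP orientation; "ft_force": force on the tool from outside, world axes, zero at the start; "moment": the same for the moment, N m; "grip_width": finger opening in m.
Only numpy, scipy, OpenCV 4.12 (cv2) and the standard library are available. Lean on these libraries where they do the work, as an engineer would, in place of code of your own. Each camera call takes 0.05 s, during which the arm holds its last target.

## Working session

There is one attempt and no reset: what is moved stays moved. The work goes in short steps, Python scripts to look and compute and a tool call to move; the robot and the scene stay as the last step left them, time stands still between calls to the robot, and variables do not carry over. Pictures are saved under pics/ and viewed, and the job is handed in when it is done.

Besides the shell and the picture viewer there is one more tool, called after "Request:" by a JSON object that holds its "method" and its "body", one argument or row to a line. arm_command: Moves the arm, as the interface text tells. Its arguments: {"type":"object","properties":{"targets":{"type":"array","items":{"type":"array","items":{"type":"number"}}},"newtons":{"type":"number"}},"required":["targets"]}

```bash
ls; mkdir -p pics; cat > h.py <<'E'
import numpy as np, cv2
from rig import robot
def snap(name,fn):
    m=robot.camera_model(name)
    im,d=robot.camera(name)
    cv2.imwrite('pics/'+fn+'.png',im[:,:,::-1]); np.savez('pics/'+fn+'.npz',im=im,d=d,K=np.array(m['mtx']),E=np.array(m['extrinsics']))
    return im,d,m
E
python3 - <<'E'
from h import *
o=robot.get_obs(); print(o)
for n in ['scene','side','wrist']:
    im,d,m=snap(n,n+'0'); print(n,m)
E
```

```text
pics
{'time': 0.0, 'q': array([ 1.11651775e+00,  5.28465262e-01,  1.43392821e+00, -4.34545027e-05,
        1.18138601e+00, -1.78488408e-01]), 'joint_velocities': array([ 0.00076812, -0.00137087, -0.00105552,  0.00078537,  0.00112978,
       -0.00107822]), 'joint_torque': array([ 3.61648426e-05, -4.40047538e+01, -1.76592511e+01,  6.33177278e-02,
        5.82285156e-02, -1.55190119e-04]), 'position': array([0.16983561, 0.60070583, 0.22156395]), 'tool_rot': array([ 1.37450212e-01,  9.90508073e-01, -1.04539879e-03, -3.21102348e-04]), 'ft_force': array([ 0.7030813 , -0.6522072 , -0.03430143]), 'moment': array([-0.01163636, -0.04176346, -0.03540751]), 'grip_width': 0.08674111430351457}
scene {'mtx': array([[496.43417388,   0.        , 287.59833419],
       [  0.        , 496.43417388, 206.51921244],
       [  0.        ,   0.        ,   1.        ]]), 'extrinsics': array([[ 0.59397276, -0.80447935,  0.00305373, -0.31528369],
       [ 0.57043155,  0.42383839,  0.70354024, -0.37287411],
       [-0.56727789, -0.4161418 ,  0.71064886, -0.99807621],
       [ 0.        ,  0.        ,  0.        
[... 174 characters left out ...]
       ]]), 'extrinsics': array([[-0.86954285,  0.49384821, -0.00302957,  0.46889301],
       [-0.39439542, -0.69071319,  0.60610852,  0.21412228],
       [ 0.29723304,  0.52823218,  0.79537619, -1.98868475],
       [ 0.        ,  0.        ,  0.        ,  1.        ]])}
wrist {'mtx': array([[325.1922621 ,   0.        , 276.60179966],
       [  0.        , 325.1922621 , 206.8287707 ],
       [  0.        ,   0.        ,   1.        ]]), 'extrinsics': array([[ 0.27156018,  0.96242025, -0.00152464, -0.62492703],
       [-0.93127807,  0.26237258, -0.25274848,  0.03097524],
       [-0.24285023,  0.07005629,  0.96753082, -0.38915588],
       [ 0.        ,  0.        ,  0.        ,  1.        ]])}
```

View pics/scene0.png

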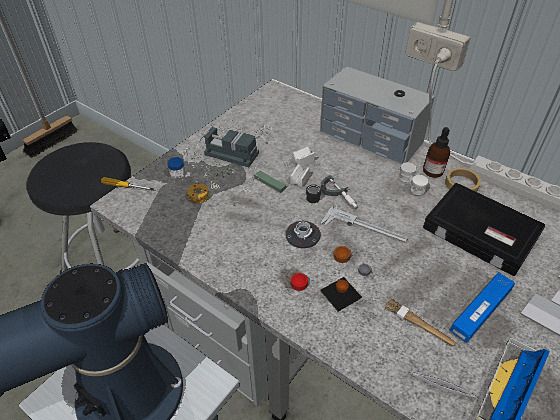

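View pics/side0.png

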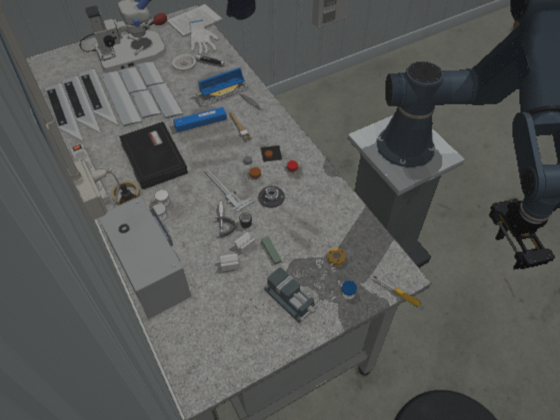

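View pics/wrist0.png

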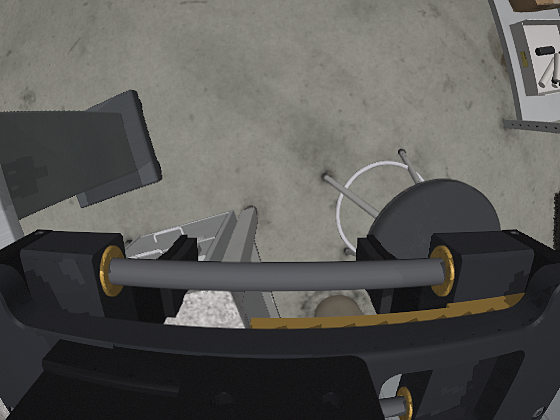

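The scene view shows the cell at (303,232), the lens on its pad at (342,286), and the large amber decoy at (342,254). It also shows the red decoy at (300,282), the grey one at (365,270) and the brass ring at (197,193). Next I'll turn those pixels into positions.

```bash
cat >> h.py <<'E'
def load(fn):
    z=np.load('pics/'+fn+'.npz'); return z['im'],z['d'],z['K'],z['E']
def ray(K,E,u,v,fish=False):
    x=(u-K[0,2])/K[0,0]; y=(v-K[1,2])/K[1,1]
    if fish:
        r=np.hypot(x,y); s=np.sin(r)/r if r>1e-9 else 1.; d=np.array([x*s,-y*s,-np.cos(r)])
    else: d=np.array([x,-y,-1.])
    R=E[:3,:3]; return -R.T@E[:3,3], R.T@d
def onz(K,E,u,v,z,fish=False):
    o,d=ray(K,E,u,v,fish); return o+d*(z-o[2])/d[2]
def proj(K,E,p,fish=False):
    c=E[:3,:3]@np.asarray(p)+E[:3,3]; x,y,z=c[0],-c[1],-c[2]
    if fish:
        t=np.arctan2(np.hypot(x,y),z); r=np.hypot(x,y); s=t/r if r>1e-12 else 1/z
        return np.array([K[0,0]*x*s+K[0,2],K[1,1]*y*s+K[1,2]])
    return np.array([K[0,0]*x/z+K[0,2],K[1,1]*y/z+K[1,2]])
def world(K,E,u,v,dep):
    o,d=ray(K,E,u,v); return o+d*dep
E
python3 - <<'E'
from h import *
for fn,pts in [('scene0',dict(cell=(303,230,.034),lens=(342,285,.015),big=(342,254,.015),ring=(197,192,.02),ring2=(462,178,.02),grey=(365,270,.01),red=(300,282,.01),loupe=(314,193,.02))),('side0',dict(cell=(271,193,.034),lens=(268,154,.015),big=(255,173,.015),ring=(337,256,.02),ring2=(126,190,.02),loupe=(245,219,.02)))]:
    im,d,K,E=load(fn)
    for k,(u,v,z) in pts.items():
        print(fn,k,onz(K,E,u,v,z).round(3),world(K,E,u,v,d[v,u]).round(3) if d[v,u]>0 else None)
im,*_=load('scene0')
cv2.imwrite('pics/crop1.png',cv2.resize(im[170:320,170:400],None,fx=3.4,fy=3.4,interpolation=cv2.INTER_CUBIC)[:,:,::-1])
E
```

```text
scene0 cell [ 0.539 -0.043  0.034] [ 0.56  -0.029  0.006]
scene0 lens [ 0.466 -0.207  0.015] [ 0.463 -0.208  0.019]
scene0 big [ 0.545 -0.157  0.015] [ 0.541 -0.159  0.021]
scene0 ring [0.49  0.283 0.02 ] [0.503 0.299 0.001]
scene0 ring2 [ 0.985 -0.286  0.02 ] [ 1.012 -0.281 -0.002]
scene0 grey [ 0.54  -0.226  0.01 ] [ 0.539 -0.227  0.012]
scene0 red [ 0.417 -0.121  0.01 ] [ 0.409 -0.126  0.024]
scene0 loupe [0.68  0.019 0.02 ] [0.666 0.01  0.036]
side0 cell [ 0.555 -0.026  0.034] [ 0.547 -0.041  0.012]
side0 lens [ 0.469 -0.203  0.015] None
side0 big [ 0.553 -0.146  0.015] [ 0.554 -0.144  0.017]
side0 ring [0.492 0.287 0.02 ] [ 0.481  0.274 -0.008]
side0 ring2 [ 0.976 -0.294  0.02 ] [ 0.985 -0.193  0.135]
side0 loupe [0.677 0.018 0.02 ] [0.68  0.025 0.032]
```

View pics/crop1.png

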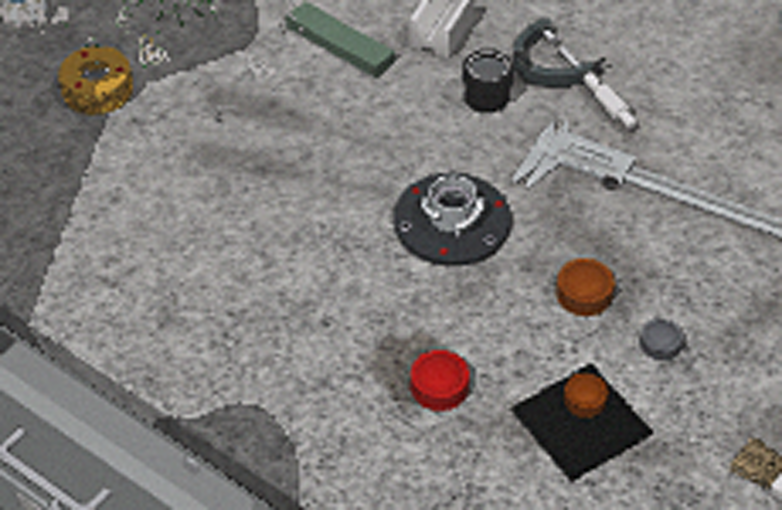

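```bash
cat >> h.py <<'E'
from scipy.spatial.transform import Rotation as Ro
def wrap(a): return (a+np.pi)%(2*np.pi)-np.pi
def yaw_of(o):  # world angle of tool y axis
    y=Ro.from_quat(o['tool_rot']).as_matrix()[:,1]; return np.arctan2(y[1],y[0])
def rel(p,yaw=None):
    """shift(cm, tool axes)+spin to bring TCP to p, with jaw direction yaw (mod pi)"""
    o=robot.get_obs(); R=Ro.from_quat(o['tool_rot']).as_matrix()
    s=R.T@(np.asarray(p)-o['position'])*100
    sp=0 if yaw is None else -((yaw-yaw_of(o)+np.pi/2)%np.pi-np.pi/2)
    return s.round(2),round(float(sp),3)
def st():
    o=robot.get_obs(); print('t',round(o['time'],2),'p',o['position'].round(4),'yaw',round(np.degrees(yaw_of(o)),1),'q',o['q'].round(2),'F',o['ft_force'].round(1),'w',round(o['grip_width']*1000,1),'tiltz',Ro.from_quat(o['tool_rot']).as_matrix()[:,2].round(3)); return o
E
python3 - <<'E'
from h import *
o=st()
m=robot.camera_model('wrist');E=np.array(m['extrinsics']);R=Ro.from_quat(o['tool_rot']).as_matrix()
c=-E[:3,:3].T@E[:3,3]; print(c, 'cam in tool',R.T@(c-o['position']),'look',R.T@(-E[2,:3]))
print(rel([.46,.22,.22]),rel([.44,-.1,.22]))
E
```

```text
t 0.15 p [0.1699 0.6009 0.2218] yaw 74.2 q [ 1.12  0.53  1.43  0.    1.18 -0.18] F [-0.1 -0.2 -0.4] w 87.3 tiltz [-0.001 -0.002 -1.   ]
[0.10406893 0.62062732 0.38351497] cam in tool [ 0.06877287  0.00080346 -0.1617056 ] look [-2.53098661e-01  5.94546730e-04  9.67440290e-01]
(array([-38.28, -28.75,   0.21]), 0.0) (array([-45.07, -60.08,   0.26]), 0.0)
```

```bash
python3 - <<'E'
from h import *
print(rel([.49,.28,.16]))
E
```

```text
(array([-39.54, -22.15,   6.2 ]), 0.0)
```

Request:
{"method": "arm_command", "body": {
  "targets": [
    [-39.5,-22.1,2,0,8.7],
    [-39.5,-22.1,2,0,8.7],
    [-39.5,-22.1,2,0,8.7],
    [-39.5,-22.1,2,0,8.7],
    [-39.5,-22.1,2,0,8.7]
  ]
}}

```text
time: 0.78
position: [0.3919, 0.379, 0.2086]
tool_rot: [0.137, 0.991, 0.0, 0.0]
ft_force: [0.1, 0.4, 0.4]
grip_width: 0.0869
```

Request:
{"method": "arm_command", "body": {
  "targets": [
    [0,0,0,0,8.7],
    [0,0,0,0,8.7],
    [0,0,0,0,8.7]
  ]
}}

```text
time: 1.15
position: [0.3895, 0.3815, 0.2087]
tool_rot: [0.136, 0.991, -0.0, -0.0]
ft_force: [-0.2, -0.8, 0.4]
grip_width: 0.0871
```

```bash
python3 - <<'E'
from h import *
o=st(); print(rel([.49,.28,.16],1.1))
E
```

```text
t 1.15 p [0.3895 0.3815 0.2087] yaw 74.3 q [ 0.57  0.44  1.65  0.    1.06 -0.73] F [-0.2 -0.8  0.4] w 87.1 tiltz [-0.001  0.    -1.   ]
(array([-12.42,  -7.05,   4.86]), 0.197)
```

Request:
{"method": "arm_command", "body": {
  "targets": [
    [-12.4,-7,4.9,0,8.7],
    [-12.4,-7,4.9,0,8.7],
    [-12.4,-7,4.9,0,8.7],
    [-12.4,-7,4.9,0,8.7],
    [-12.4,-7,4.9,0,8.7]
  ]
}}

```text
time: 1.78
position: [0.4898, 0.2808, 0.16]
tool_rot: [0.137, 0.991, 0.0, -0.0]
ft_force: [-0.6, 0.8, 0.5]
grip_width: 0.0872
```

```bash
python3 - <<'E'
from h import *
o=st(); snap('wrist','w1')
E
```

```text
t 1.77 p [0.4898 0.2808 0.16  ] yaw 74.3 q [ 0.32  0.53  1.65  0.    0.97 -0.97] F [-0.6  0.8  0.5] w 87.2 tiltz [-0.001  0.    -1.   ]
```

View pics/w1.png

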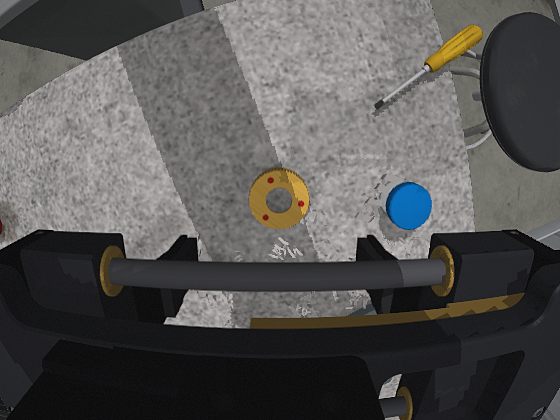

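The wrist view shows the ring centred near (279,198), with red dots near (270,181), (301,203) and (265,217). I'll compute its centre and dot angles.

```bash
cat >> h.py <<'E'
def blobs(mask,amin=5,amax=1e9,box=None):
    n,l,s,c=cv2.connectedComponentsWithStats(mask.astype(np.uint8))
    r=[]
    for i in range(1,n):
        if amin<=s[i,4]<=amax:
            if box and not(box[0]<c[i,0]<box[1] and box[2]<c[i,1]<box[3]): continue
            r.append((i,c[i],s[i,4]))
    return l,r
def redmask(im):
    f=im.astype(int); return (f[...,0]>110)&(f[...,1]<.35*f[...,0])&(f[...,2]<.35*f[...,0])
def circfit(P):
    A=np.c_[2*P,np.ones(len(P))]; b=(P**2).sum(1); s=np.linalg.lstsq(A,b,rcond=None)[0]; return s[:2],np.sqrt(s[2]+s[:2]@s[:2])
E
cat > ringm.py <<'E'
from h import *
import sys
fn=sys.argv[1]; ztop=float(sys.argv[2]); fish=sys.argv[3]=='1'; box=[float(x) for x in sys.argv[4:8]]
im,d,K,E=load(fn)
l,r=blobs(redmask(im),3,200,box)
P=np.array([onz(K,E,*c,ztop,fish) for _,c,_ in r])
for (i,c,a),p in zip(r,P): print(c.round(1),a,p.round(4))
if len(P)==3:
    c,rad=circfit(P[:,:2]); ang=np.degrees(np.arctan2(*(P[:,:2]-c).T[::-1])); print('centre',c.round(4),'r',rad.round(4),'ang',ang.round(1),(ang%120).round(1))
E
python3 ringm.py w1 .024 1 240 330 160 240
python3 - <<'E'
from h import *
im,d,K,E=load('w1')
hsv=cv2.cvtColor(im,cv2.COLOR_RGB2HSV)
m=(hsv[...,0]>8)&(hsv[...,0]<30)&(hsv[...,1]>110)&(hsv[...,2]>60)
l,r=blobs(m,300,1e5,(200,350,130,230))
for i,c,a in r:
    cs,_=cv2.findContours((l==i).astype(np.uint8),cv2.RETR_EXTERNAL,cv2.CHAIN_APPROX_NONE)
    cc=max(cs,key=len)[:,0].astype(float)
    P=np.array([onz(K,E,u,v,.024,True)[:2] for u,v in cc]); print(a,circfit(P), 'depth',d[185,285], -(E[:3,:3]@[.49,.28,.024]+E[:3,3]))
E
```

```text
[270.2 179.5] 19 [0.4719 0.2807 0.024 ]
[301.1 203.1] 19 [0.5014 0.3026 0.024 ]
[265.  216.8] 12 [0.5052 0.2661 0.024 ]
centre [0.4929 0.2833] r 0.0212 ang [-173.    66.3  -54.3] [67.  66.3 65.7]
2307 (array([0.49165858, 0.28334361]), np.float64(0.028623238232580964)) depth 0.3024355 [ 0.00176301 -0.00828626  0.30553087]
```

```bash
python3 - <<'E'
from h import *
print(rel([.545,-.035,.16]))
E
```

```text
(array([-1.385e+01, -2.893e+01,  1.000e-02]), 0.0)
```

Request:
{"method": "arm_command", "body": {
  "targets": [
    [-13.9,-28.9,0,0,8.7],
    [-13.9,-28.9,0,0,8.7],
    [-13.9,-28.9,0,0,8.7],
    [-13.9,-28.9,0,0,8.7],
    [-13.9,-28.9,0,0,8.7]
  ]
}}

```text
time: 2.45
position: [0.545, -0.0286, 0.1606]
tool_rot: [0.136, 0.991, 0.0, 0.001]
ft_force: [1.3, 0.2, 0.4]
grip_width: 0.0873
```

Request:
{"method": "arm_command", "body": {
  "targets": [
    [0,-2,0,0,8.7],
    [0,-4,0,0,8.7],
    [0,-4,0,0,8.7]
  ]
}}

```text
time: 2.82
position: [0.5337, -0.0666, 0.1604]
tool_rot: [0.138, 0.99, 0.0, 0.0]
ft_force: [0.4, 0.1, 0.0]
grip_width: 0.0869
```

```bash
python3 - <<'E'
from h import *
o=st(); snap('wrist','w2')
E
```

```text
t 2.83 p [ 0.5337 -0.0666  0.1604] yaw 74.2 q [-0.33  0.5   1.71  0.    0.93 -1.63] F [0.4 0.1 0. ] w 86.9 tiltz [ 0.001 -0.    -1.   ]
```

View pics/w2.png

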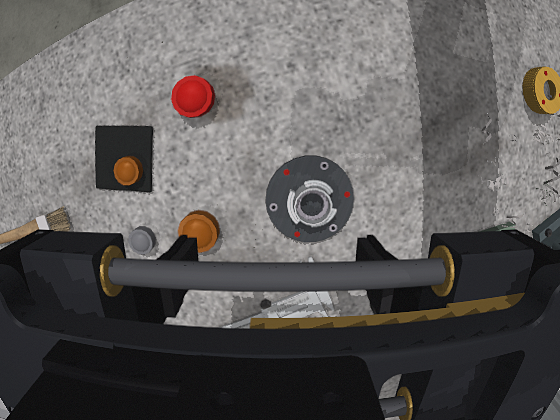

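The wrist view shows the cell at about (311,203), with red foot dots at (287,172), (347,195) and (298,235). The lens is at (126,171) on its pad, with the large amber decoy at (198,232).

```bash
python3 ringm.py w2 .008 1 265 360 150 245
python3 - <<'E'
from h import *
im,d,K,E=load('w2')
hsv=cv2.cvtColor(im,cv2.COLOR_RGB2HSV)
# lens
m=(hsv[...,0]>5)&(hsv[...,0]<25)&(hsv[...,1]>120)&(hsv[...,2]>60)
l,r=blobs(m,100,5000,(100,230,130,270))
for i,c,a in r:
    cs,_=cv2.findContours((l==i).astype(np.uint8),cv2.RETR_EXTERNAL,cv2.CHAIN_APPROX_NONE)
    cc=max(cs,key=len)[:,0].astype(float)
    for z in (.005,.011,.017):
        P=np.array([onz(K,E,u,v,z,True)[:2] for u,v in cc]); print(c,a,z,circfit(P),onz(K,E,*c,z,True))
# foot: dark disc
m=(im.max(2)<75)
l,r=blobs(m,500,20000,(265,360,150,250))
for i,c,a in r:
    cs,_=cv2.findContours((l==i).astype(np.uint8),cv2.RETR_EXTERNAL,cv2.CHAIN_APPROX_NONE)
    cc=cv2.convexHull(max(cs,key=len))[:,0].astype(float)
    P=np.array([onz(K,E,u,v,.008,True)[:2] for u,v in cc]); print('foot',c,a,circfit(P))
cv2.imwrite('pics/c2.png',cv2.resize(im[150:250,90:370],None,fx=2.8,fy=2.8,interpolation=cv2.INTER_CUBIC)[:,:,::-1])
E
```

```text
[286.  171.8] 23 [ 0.5155 -0.0509  0.008 ]
[346.6 194. ] 25 [0.5533 0.002  0.008 ]
[296.9 233.8] 21 [ 0.5801 -0.0571  0.008 ]
centre [ 0.5496 -0.0353] r 0.0375 ang [-155.5   84.3  -35.5] [84.5 84.3 84.5]
[126.53674121 169.92651757] 626 0.005 (array([ 0.46580598, -0.21122327]), np.float64(0.015765466897858443)) [ 0.46580998 -0.21112181  0.005     ]
[126.53674121 169.92651757] 626 0.011 (array([ 0.46584097, -0.20811563]), np.float64(0.015467071050361986)) [ 0.4658449 -0.2080161  0.011    ]
[126.53674121 169.92651757] 626 0.017 (array([ 0.46587597, -0.205008  ]), np.float64(0.015168675202873145)) [ 0.46587982 -0.20491038  0.017     ]
[199.74067334 228.97543221] 1099 0.005 (array([ 0.54956807, -0.1544223 ]), np.float64(0.020114199091113567)) [ 0.54893392 -0.15347797  0.005     ]
[199.74067334 228.97543221] 1099 0.011 (array([ 0.54801769, -0.15238975]), np.float64(0.01973349400174928)) [ 0.54739554 -0.15146329  0.011     ]
[199.74067334 228.97543221] 1099 0.017 (array([ 0.5464673 , -0.15035719]), np.float64(0.019352788912363913)) [ 0.54585715 -0.14944861  0.017     ]
[108.71965812 269.91111111] 585 0.005 (array([ 0.57338505, -0.27560759]), np.float64(0.02561779193310594)) [ 0.56811592 -0.28307185  0.005     ]
[108.71965812 269.91111111] 585 0.011 (array([ 0.57138387, -0.27128134]), np.float64(0.02513291934515894)) [ 0.56621447 -0.27860432  0.011     ]
[108.71965812 269.91111111] 585 0.017 (array([ 0.5693827 , -0.26695509]), np.float64(0.024648046757211075)) [ 0.56431303 -0.2741368   0.017     ]
foot [308.5025665  190.65468969] 2143 (array([ 0.54896563, -0.03526103]), np.float64(0.04437643251715037))
```

View pics/c2.png

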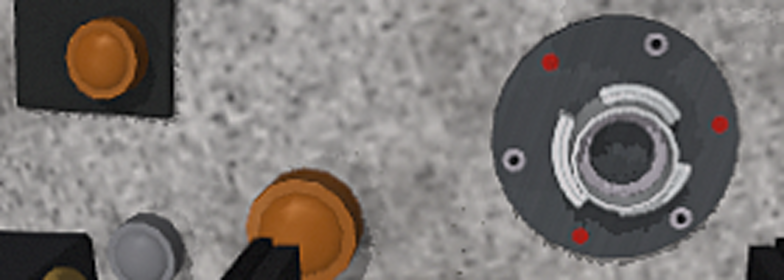

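Cell centre is (0.5495,-0.0352) with gap dots at 84.4° mod 120. The lens is near (0.466,-0.206). I'll move above the lens for a closer look.

```bash
python3 - <<'E'
from h import *
print(rel([.466,-.2055,.09]))
E
```

```text
(array([  2.74, -15.29,   7.02]), 0.0)
```

Request:
{"method": "arm_command", "body": {
  "targets": [
    [2.7,-15.3,5,0,8],
    [2.7,-15.3,5,0,7],
    [2.7,-15.3,7,0,6],
    [2.7,-15.3,7,0,5.5],
    [2.7,-15.3,7,0,5.5]
  ]
}}

```text
time: 3.5
position: [0.4669, -0.2055, 0.0902]
tool_rot: [0.137, 0.991, 0.0, 0.0]
ft_force: [0.4, 0.2, -0.5]
grip_width: 0.0561
```

```bash
cat > lensm.py <<'E'
from h import *
import sys
fn=sys.argv[1]; box=[float(x) for x in sys.argv[2:6]]; zs=[float(x) for x in sys.argv[6:]]
im,d,K,E=load(fn)
hsv=cv2.cvtColor(im,cv2.COLOR_RGB2HSV)
m=(hsv[...,0]>5)&(hsv[...,0]<25)&(hsv[...,1]>120)&(hsv[...,2]>60)
l,r=blobs(m,100,9000,box)
for i,c,a in r:
    cs,_=cv2.findContours((l==i).astype(np.uint8),cv2.RETR_EXTERNAL,cv2.CHAIN_APPROX_NONE)
    cc=max(cs,key=len)[:,0].astype(float)
    for z in zs:
        P=np.array([onz(K,E,u,v,z,True)[:2] for u,v in cc]); c0,r0=circfit(P); print(c.round(1),a,z,c0.round(4),r0.round(4))
E
python3 - <<'E'
from h import *
o=st(); snap('wrist','w3')
E
python3 lensm.py w3 200 360 170 260 .011 .017
```

```text
t 3.5 p [ 0.4669 -0.2055  0.0902] yaw 74.3 q [-0.63  0.58  1.83  0.    0.72 -1.93] F [ 0.4  0.2 -0.5] w 56.1 tiltz [ 0.  0. -1.]
[273.4 214.1] 1269 0.011 [ 0.4668 -0.2071] 0.0155
[273.4 214.1] 1269 0.017 [ 0.4652 -0.2065] 0.0151
```

View pics/w3.png

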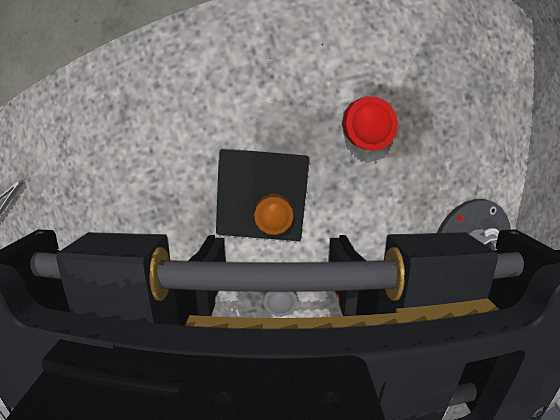

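The lens sits at (273,214) between the fingers. The shoulder radius comes out at 15.1 mm, which matches, with centre (0.4653,-0.2066). I'll descend and grip it.

```bash
python3 - <<'E'
from h import *
print(rel([.4654,-.2066,.0115]))
E
```

```text
(array([ 0.16, -0.16,  7.9 ]), 0.0)
```

Request:
{"method": "arm_command", "body": {
  "newtons": 10,
  "targets": [
    [0.15,-0.15,3.5,0,5],
    [0.15,-0.15,6,0,5],
    [0.15,-0.15,7.5,0,5],
    [0.15,-0.15,7.9,0,5],
    [0.15,-0.15,7.9,0,5]
  ]
}}

```text
time: 4.18
position: [0.4649, -0.2077, 0.0112]
tool_rot: [0.137, 0.991, -0.0, 0.0]
ft_force: [0.1, 0.3, 0.2]
grip_width: 0.0496
```

```bash
python3 - <<'E'
from h import *
o=st(); print(rel([.4654,-.2066,.0115]))
E
```

```text
t 4.17 p [ 0.4649 -0.2077  0.0112] yaw 74.2 q [-0.64  0.73  1.87  0.    0.54 -1.94] F [0.1 0.3 0.2] w 49.6 tiltz [ 0.001 -0.001 -1.   ]
(array([-0.02,  0.12, -0.03]), 0.0)
```

Request:
{"method": "arm_command", "body": {
  "newtons": 10,
  "targets": [
    [0,0.1,0,0,3.6],
    [0,0.1,0,0,3.2],
    [0,0.1,0,0,2.6],
    [0,0.1,0,0,2.6],
    [0,0.1,0,0,2.6]
  ]
}}

```text
time: 4.8
position: [0.4647, -0.2071, 0.011]
tool_rot: [0.138, 0.991, -0.0, 0.0]
ft_force: [0.0, 0.5, 4.7]
grip_width: 0.0281
```

```bash
python3 - <<'E'
from h import *
o=st(); 
E
```

```text
t 4.8 p [ 0.4647 -0.2071  0.011 ] yaw 74.2 q [-0.64  0.73  1.87 -0.    0.54 -1.93] F [0.  0.5 4.7] w 28.1 tiltz [ 0. -0. -1.]
```

```bash
python3 - <<'E'
from h import *
im,d,m=snap('wrist','w4'); st()
cv2.imwrite('pics/w4c.png',cv2.resize(im[140:300,170:390],None,fx=3.5,fy=3.5,interpolation=cv2.INTER_CUBIC)[:,:,::-1])
im,d,m=snap('scene','s4')
cv2.imwrite('pics/s4c.png',cv2.resize(im[230:330,280:420],None,fx=5,fy=5,interpolation=cv2.INTER_CUBIC)[:,:,::-1])
E
```

```text
t 4.85 p [ 0.4647 -0.2071  0.011 ] yaw 74.2 q [-0.64  0.73  1.87 -0.    0.54 -1.93] F [ 0.  -0.7  3.3] w 28.2 tiltz [ 0. -0. -1.]
```

View pics/w4c.png

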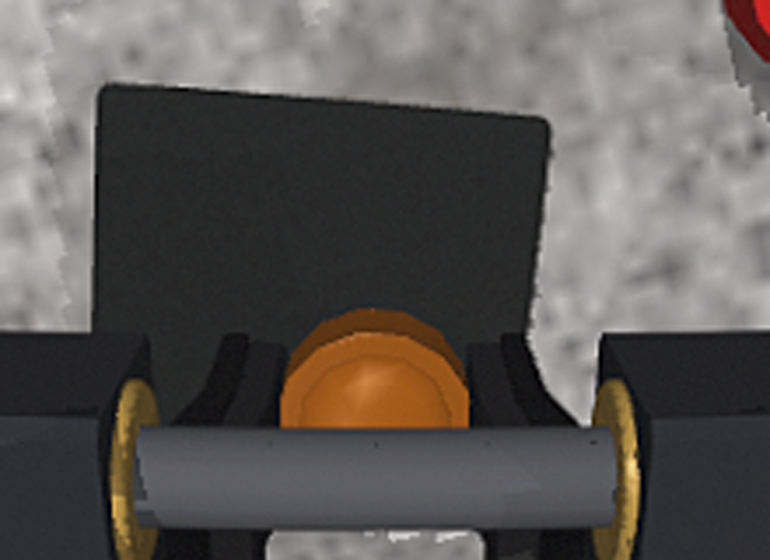

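View pics/s4c.png

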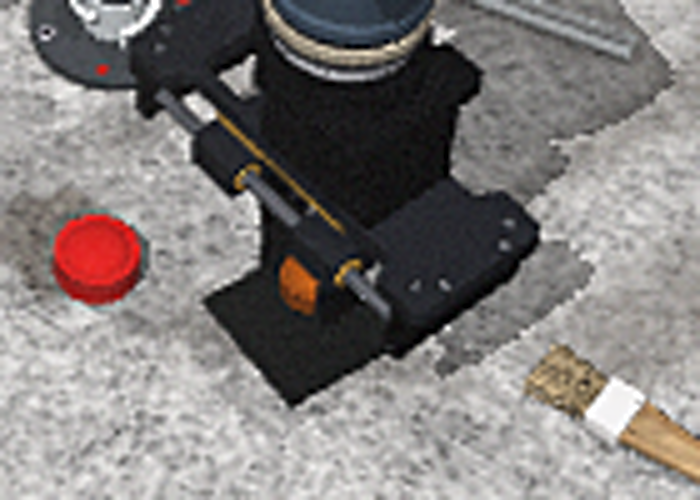

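The wrist and scene crops show the lens between the pads. The opening reads 28 mm, so the pads are probably giving a little. I'll lift it slightly and check.

Request:
{"method": "arm_command", "body": {
  "targets": [
    [0,0,-1,0,2.6],
    [0,0,-2.5,0,2.6],
    [0,0,-4,0,2.6],
    [0,0,-4.5,0,2.6],
    [0,0,-4.5,0,2.6]
  ]
}}

```text
time: 5.52
position: [0.4649, -0.2071, 0.0565]
tool_rot: [0.137, 0.991, -0.0, 0.001]
ft_force: [-0.6, 0.0, -0.5]
grip_width: 0.0279
```

```bash
python3 - <<'E'
from h import *
im,d,m=snap('wrist','w5'); st()
cv2.imwrite('pics/w5c.png',cv2.resize(im[140:300,170:390],None,fx=3.5,fy=3.5,interpolation=cv2.INTER_CUBIC)[:,:,::-1])
im,d,m=snap('scene','s5')
cv2.imwrite('pics/s5c.png',cv2.resize(im[230:330,280:420],None,fx=5,fy=5,interpolation=cv2.INTER_CUBIC)[:,:,::-1])
print(rel([.5495,-.0352,.075],np.radians(74.2)))
E
```

```text
t 5.58 p [ 0.4646 -0.2069  0.056 ] yaw 74.2 q [-0.64  0.65  1.86  0.    0.64 -1.93] F [-0.6 -0.6  0.5] w 28.1 tiltz [ 0. -0. -1.]
(array([-3.51, 18.83, -1.93]), -0.0)
```

View pics/w5c.png

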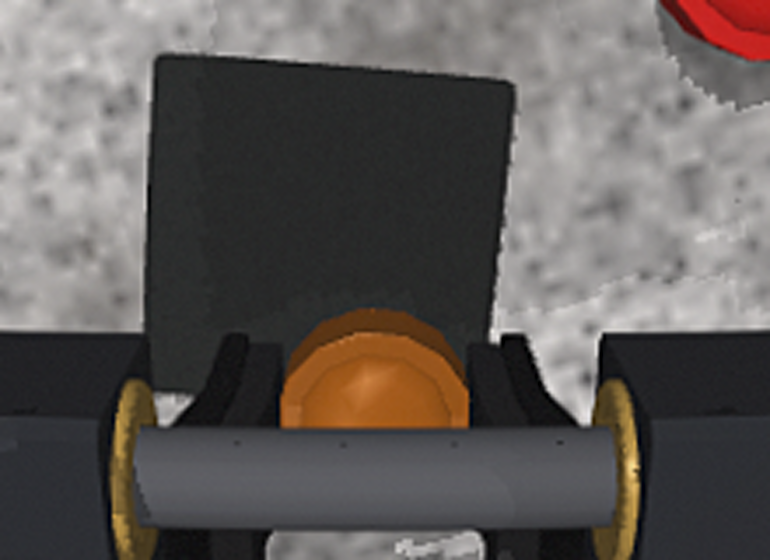

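View pics/s5c.png

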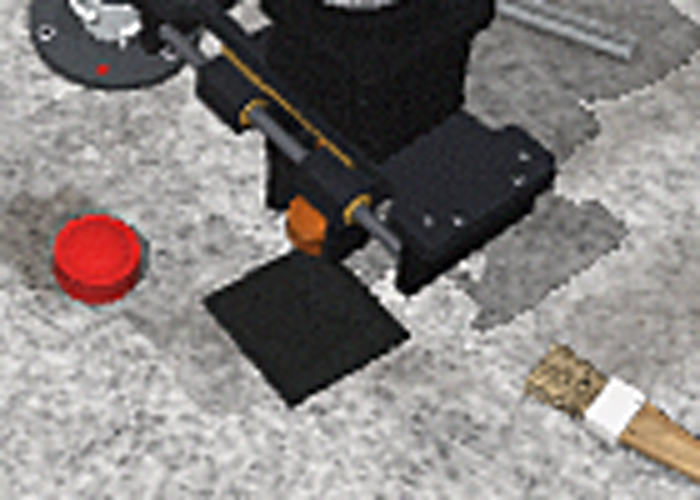

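```bash
python3 - <<'E'
from h import *
im,d,K,E=load('w5')
o=robot.get_obs(); R=Ro.from_quat(o['tool_rot']).as_matrix()
hsv=cv2.cvtColor(im,cv2.COLOR_RGB2HSV)
m=(hsv[...,0]>5)&(hsv[...,0]<25)&(hsv[...,1]>120)&(hsv[...,2]>60)
sub=hsv[225:268,270:285,2]; print(sub[:,7])
for v in (228.5,235,):
  for zo in (-.006,.0055,.006):
    p=onz(K,E,277.1,v,o['position'][2]+zo,True); print(v,zo,(R.T@(p-o['position'])*1000).round(1))
l,r=blobs(m,100,9000,(240,320,200,290))
i=r[0][0]; ys,xs=np.where(l==i); print(xs.min(),xs.max(),ys.min(),ys.max())
E
```

```text
[ 44  47  49  77  91  92  91  92  90  85 149 156 153 152 152 153 142 147
 155 164 173 181 190 190 189 186 181 178 174 171 168 167 167 166 165 168
 166  93  64  71  76  79  83]
228.5 -0.006 [12.  1.  6.]
228.5 0.0055 [15.8  1.  -5.5]
228.5 0.006 [16.  1. -6.]
235 -0.006 [8.2 1.  6. ]
235 0.0055 [12.3  1.  -5.5]
235 0.006 [12.5  1.  -6. ]
250 303 228 262
```

```bash
python3 - <<'E'
from h import *
for fn,box in [('w2',(165,225,60,130)),('w3',(330,410,80,170)),('w4',(300,480,40,200)),('w5',(300,480,40,200))]:
    im,d,K,E=load(fn)
    c=-E[:3,:3].T@E[:3,3]
    hsv=cv2.cvtColor(im,cv2.COLOR_RGB2HSV)
    m=((hsv[...,0]<4)|(hsv[...,0]>175))&(hsv[...,1]>180)&(hsv[...,2]>60)
    l,r=blobs(m,100,20000,box)
    for i,cc,a in r:
        cs,_=cv2.findContours((l==i).astype(np.uint8),cv2.RETR_EXTERNAL,cv2.CHAIN_APPROX_NONE)
        q=max(cs,key=len)[:,0].astype(float)
        P=np.array([onz(K,E,u,v,.014,True)[:2] for u,v in q]); print(fn,cc.round(1),a,circfit(P),'cam',c.round(4))
    # pad far edge corners: black pad
    m=(im.max(2)<50)
    for col in ():pass
E
```

```text
w2 [192.4  96.2] 1382 (array([ 0.41858507, -0.11657959]), np.float64(0.020313679999210858)) cam [ 0.4677 -0.047   0.322 ]
w3 [369.9 123. ] 2311 (array([ 0.41780894, -0.11814515]), np.float64(0.020566788558563906)) cam [ 0.4009 -0.1861  0.2519]
w4 [413.6 127.5] 4753 (array([ 0.41763497, -0.1187065 ]), np.float64(0.02126209557315285)) cam [ 0.3987 -0.1875  0.1727]
w5 [386.7 125.6] 3060 (array([ 0.41773536, -0.11838128]), np.float64(0.020842411510269193)) cam [ 0.3987 -0.1875  0.2181]
```

```bash
python3 - <<'E'
from h import *
for fn,tcp in (('w4',[.4647,-.2071,.011]),('w5',[.4647,-.2070,.0562])):
    im,d,K,E=load(fn); R=Ro.from_euler('z',0).as_matrix()
    y=np.radians(74.2); ty=np.array([np.cos(y),np.sin(y),0]); tx=np.array([-np.sin(y),np.cos(y),0]); tx=np.array([-.962,.272,0])
    hsv=cv2.cvtColor(im,cv2.COLOR_RGB2HSV)
    m=(hsv[...,0]>5)&(hsv[...,0]<25)&(hsv[...,1]>120)
    top=m&(hsv[...,2]>118); 
    pts=[]
    for u in range(254,301):
        vs=np.where(top[215:262,u])[0]
        if len(vs): pts.append((u,215+vs[0]-.5))
    sil=[]
    for u in range(260,296):
        vs=np.where((m&(hsv[...,2]>60))[215:262,u])[0]
        if len(vs): sil.append((u,215+vs[0]-.5))
    for nm,PP,zs in (('top',pts,(.003,.006,.009)),('bot',sil,(-.009,-.006,-.003))):
      for zo in zs:
        P=np.array([onz(K,E,u,v,tcp[2]+zo,True) for u,v in PP])-tcp
        Q=np.c_[P@tx,P@ty]*1000; c,r=circfit(Q)
        # fixed radius fit
        from scipy.optimize import least_squares
        s=least_squares(lambda p:np.hypot(*(Q-p).T)-15,[-1,0]); print(fn,nm,zo,c.round(1),r.round(1),'fixed',s.x.round(2),'rms',np.sqrt((s.fun**2).mean()).round(2))
    print('lens widest',[ (v,np.where(m[v,230:320])[0][[0,-1]]+230) for v in (240,245,250,255,260)])
E
```

```text
w4 top 0.003 [-2.   0.9] 14.4 fixed [-2.64  0.92] rms 0.19
w4 top 0.006 [-0.7  0.9] 14.2 fixed [-1.61  0.91] rms 0.2
w4 top 0.009 [0.7 0.9] 13.9 fixed [-0.58  0.91] rms 0.22
w4 bot -0.009 [-2.6  0.9] 14.9 fixed [-2.78  0.89] rms 0.2
w4 bot -0.006 [-1.4  0.9] 14.6 fixed [-1.81  0.87] rms 0.19
w4 bot -0.003 [-0.1  0.9] 14.3 fixed [-0.83  0.86] rms 0.19
lens widest [(240, array([254, 299])), (245, array([252, 301])), (250, array([251, 303])), (255, array([250, 303])), (260, array([250, 303]))]
w5 top 0.003 [-2.3  0.9] 14.4 fixed [-2.94  0.86] rms 0.19
w5 top 0.006 [-1.   0.9] 14.2 fixed [-1.91  0.85] rms 0.2
w5 top 0.009 [0.4 0.9] 13.9 fixed [-0.87  0.85] rms 0.22
w5 bot -0.009 [-2.8  0.8] 14.7 fixed [-3.07  0.83] rms 0.19
w5 bot -0.006 [-1.5  0.8] 14.5 fixed [-2.1   0.82] rms 0.19
w5 bot -0.003 [-0.3  0.8] 14.2 fixed [-1.12  0.81] rms 0.19
lens widest [(240, array([254, 299])), (245, array([252, 301])), (250, array([251, 303])), (255, array([250, 303])), (260, array([250, 303]))]
```

The camera puts the lens at about (-1.8, +0.85) mm from the TCP in tool x and y. The grip forces y to be about 0, so this includes a small camera bias. I'll look at the cell up close with the same camera so the bias cancels.

```bash
python3 - <<'E'
from h import *
print(rel([.591,-.0477,.08]))
E
```

```text
(array([-7.84, 18.76, -2.43]), 0.0)
```

Request:
{"method": "arm_command", "body": {
  "targets": [
    [-1.5,4,-2.4,0,2.6],
    [-3.6,9,-2.4,0,2.6],
    [-5.8,14,-2.4,0,2.6],
    [-7.3,17.5,-2.4,0,2.6],
    [-7.8,18.8,-2.4,0,2.6]
  ]
}}

```text
time: 6.25
position: [0.5916, -0.0454, 0.0791]
tool_rot: [0.136, 0.991, 0.0, -0.0]
ft_force: [-0.8, -1.1, -0.4]
grip_width: 0.0279
```

Request:
{"method": "arm_command", "body": {
  "targets": [
    [0,0,0,0,2.6],
    [0,0,0,0,2.6]
  ]
}}

```text
time: 6.5
position: [0.5896, -0.0482, 0.0793]
tool_rot: [0.138, 0.99, -0.0, -0.001]
ft_force: [0.0, 0.2, -0.1]
grip_width: 0.0279
```

```bash
python3 - <<'E'
from h import *
o=st(); snap('wrist','w6')
E
python3 ringm.py w6 .008 1 180 380 80 262
```

```text
t 6.5 p [ 0.5896 -0.0482  0.0793] yaw 74.1 q [-0.27  0.68  1.63 -0.    0.84 -1.56] F [ 0.   0.2 -0.1] w 27.9 tiltz [-0.002  0.    -1.   ]
[243.4 121.5] 50 [ 0.5154 -0.0508  0.008 ]
[328.4 152.5] 49 [0.5534 0.0019 0.008 ]
[260.3 208.3] 46 [ 0.58   -0.0571  0.008 ]
centre [ 0.5495 -0.0354] r 0.0374 ang [-155.7   84.1  -35.5] [84.3 84.1 84.5]
```

View pics/w6.png

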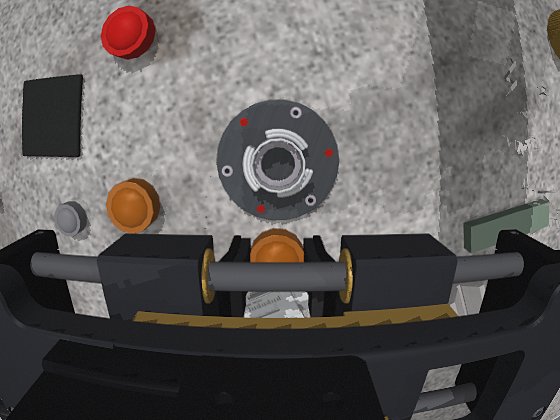

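```bash
python3 - <<'E'
from h import *
print(rel([.5478,-.0358,.047]))
E
```

```text
(array([4.37, 0.07, 3.25]), 0.0)
```

Request:
{"method": "arm_command", "body": {
  "targets": [
    [2.5,0.05,0.5,0,2.6],
    [4.35,0.05,1.5,0,2.6],
    [4.35,0.05,2.5,0,2.6],
    [4.35,0.05,3.2,0,2.6],
    [4.35,0.05,3.2,0,2.6]
  ]
}}

```text
time: 7.18
position: [0.5498, -0.0356, 0.0472]
tool_rot: [0.138, 0.99, -0.0, 0.0]
ft_force: [0.5, -0.3, 0.2]
grip_width: 0.028
```

```bash
python3 - <<'E'
from h import *
o=st(); print(rel([.5478,-.0358,.041])); im,d,m=snap('wrist','w7');st(); print(rel([.5478,-.0358,.041]))
cv2.imwrite('pics/w7c.png',cv2.resize(im[140:300,170:390],None,fx=3.5,fy=3.5,interpolation=cv2.INTER_CUBIC)[:,:,::-1])
E
```

```text
t 7.17 p [ 0.5498 -0.0356  0.0472] yaw 74.2 q [-0.27  0.69  1.75 -0.    0.7  -1.56] F [ 0.5 -0.3  0.2] w 28.0 tiltz [ 0. -0. -1.]
(array([ 0.19, -0.08,  0.62]), 0.0)
t 7.22 p [ 0.5499 -0.0355  0.0475] yaw 74.2 q [-0.27  0.69  1.75 -0.    0.7  -1.56] F [-0.3 -0.2 -0.1] w 28.0 tiltz [ 0.001 -0.    -1.   ]
(array([ 0.2 , -0.09,  0.65]), 0.0)
```

View pics/w7c.png

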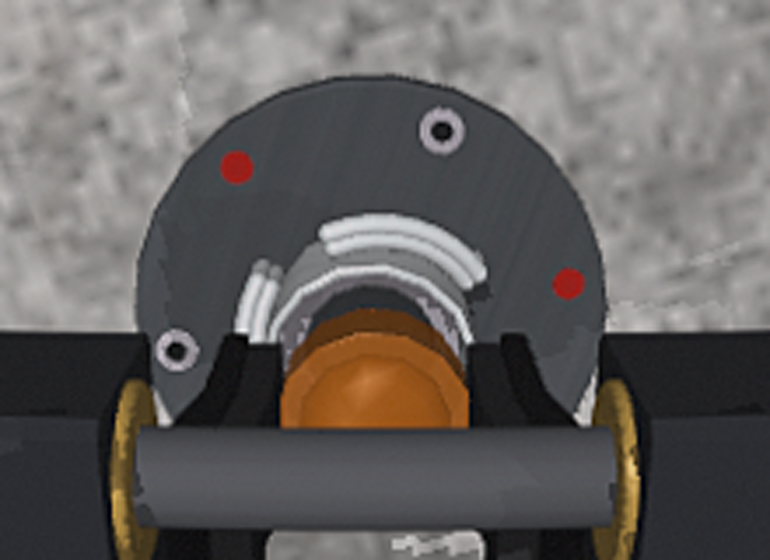

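Request:
{"method": "arm_command", "body": {
  "targets": [
    [0.2,-0.08,0.2,0,2.6],
    [0.2,-0.08,0.4,0,2.6],
    [0.2,-0.08,0.5,0,2.6]
  ]
}}

```text
time: 7.6
position: [0.547, -0.0351, 0.0427]
tool_rot: [0.137, 0.991, -0.0, 0.0]
ft_force: [0.2, -0.4, -0.3]
grip_width: 0.0282
```

```bash
python3 - <<'E'
from h import *
im,d,m=snap('wrist','w8');st(); print(rel([.5478,-.0358,.0355]))
cv2.imwrite('pics/w8c.png',cv2.resize(im[180:280,220:340],None,fx=6.5,fy=6,interpolation=cv2.INTER_CUBIC)[:,:,::-1])
im,d,m=snap('scene','s8')
cv2.imwrite('pics/s8c.png',cv2.resize(im[180:280,240:380],None,fx=5,fy=5,interpolation=cv2.INTER_CUBIC)[:,:,::-1])
E
```

```text
t 7.65 p [ 0.547  -0.0351  0.0426] yaw 74.2 q [-0.27  0.7   1.76  0.    0.68 -1.56] F [ 0.2 -0.4 -0. ] w 28.3 tiltz [-0.  0. -1.]
(array([-0.1 , -0.05,  0.71]), 0.0)
```

View pics/w8c.png

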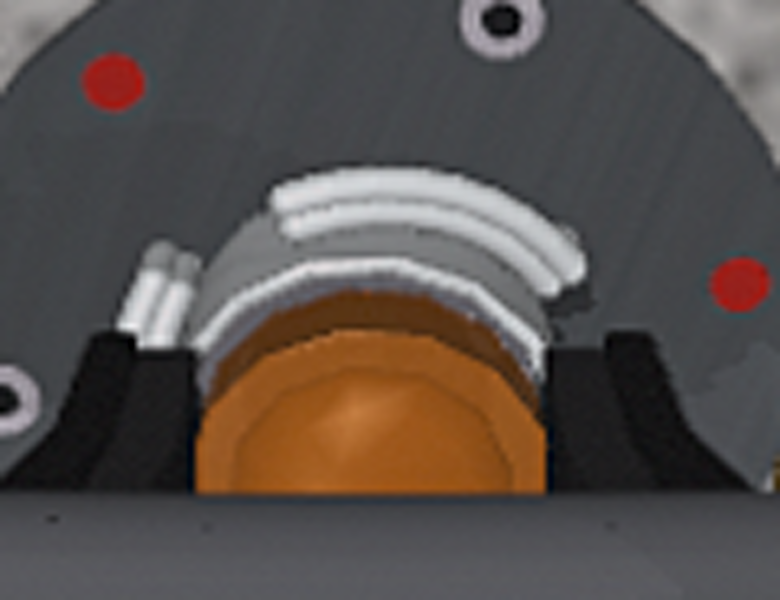

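View pics/s8c.png

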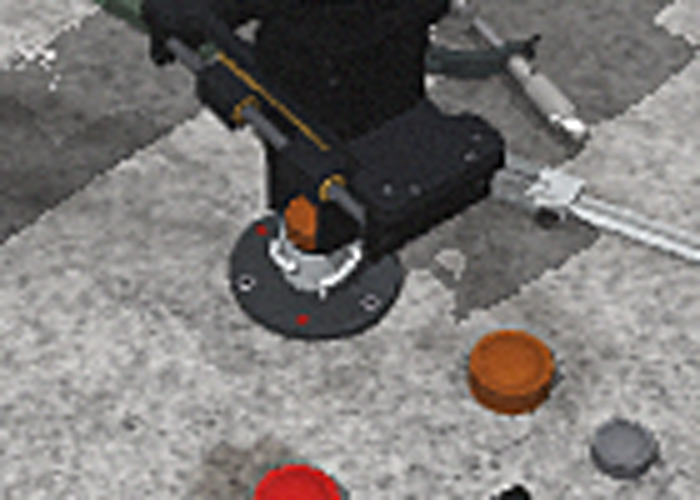

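```bash
python3 - <<'E'
from h import *
im,d,K,E=load('w8'); hsv=cv2.cvtColor(im,cv2.COLOR_RGB2HSV)
for u in (270,276,277,282):
    print(u,[(v,*im[v,u]) for v in range(217,240)])
E
```

```text
270 [(217, np.uint8(188), np.uint8(190), np.uint8(193)), (218, np.uint8(143), np.uint8(146), np.uint8(149)), (219, np.uint8(124), np.uint8(125), np.uint8(128)), (220, np.uint8(126), np.uint8(127), np.uint8(130)), (221, np.uint8(122), np.uint8(123), np.uint8(126)), (222, np.uint8(111), np.uint8(113), np.uint8(116)), (223, np.uint8(174), np.uint8(173), np.uint8(175)), (224, np.uint8(226), np.uint8(221), np.uint8(223)), (225, np.uint8(178), np.uint8(177), np.uint8(180)), (226, np.uint8(106), np.uint8(106), np.uint8(110)), (227, np.uint8(91), np.uint8(89), np.uint8(97)), (228, np.uint8(92), np.uint8(87), np.uint8(91)), (229, np.uint8(89), np.uint8(60), np.uint8(47)), (230, np.uint8(87), np.uint8(48), np.uint8(10)), (231, np.uint8(88), np.uint8(51), np.uint8(20)), (232, np.uint8(89), np.uint8(54), np.uint8(22)), (233, np.uint8(89), np.uint8(52), np.uint8(21)), (234, np.uint8(85), np.uint8(51), np.uint8(20)), (235, np.uint8(80), np.uint8(45), np.uint8(15)), (236, np.uint8(165), np.uint8(102), np.uint8(52)), (237, np.uint8(155), np.uint8(90), np.uint8(35)), (238, np.uint8(147), np.uint8(83)
[... 2867 characters left out ...]
77)), (226, np.uint8(113), np.uint8(113), np.uint8(116)), (227, np.uint8(94), np.uint8(91), np.uint8(101)), (228, np.uint8(87), np.uint8(76), np.uint8(75)), (229, np.uint8(87), np.uint8(53), np.uint8(33)), (230, np.uint8(87), np.uint8(49), np.uint8(15)), (231, np.uint8(88), np.uint8(50), np.uint8(19)), (232, np.uint8(89), np.uint8(52), np.uint8(22)), (233, np.uint8(87), np.uint8(50), np.uint8(19)), (234, np.uint8(83), np.uint8(49), np.uint8(20)), (235, np.uint8(110), np.uint8(67), np.uint8(33)), (236, np.uint8(148), np.uint8(85), np.uint8(31)), (237, np.uint8(147), np.uint8(82), np.uint8(25)), (238, np.uint8(145), np.uint8(81), np.uint8(27)), (239, np.uint8(145), np.uint8(81), np.uint8(27))]
```

```bash
python3 - <<'E'
from h import *
im,d,K,E=load('w8'); tcp=np.array([.547,-.0351,.0426]); tx=np.array([-.962,.272,0]); ty=np.array([.272,.962,0])
for nm,v,z in (('outer',222.4,.034),('inner',225.4,.034),('lensbot',227.8,tcp[2]-.006),('shoulder',234.6,tcp[2]+.006)):
    p=onz(K,E,276.8,v,z,True)-tcp; print(nm,(p@tx*1000).round(2),(p@ty*1000).round(2))
E
```

```text
outer 15.34 1.02
inner 13.61 1.02
lensbot 13.08 1.02
shoulder 13.42 1.0
```

Compared in the same image, the lens sits about 0.9 mm too far in tool +x relative to the bore. I'll correct that and lower it.

Request:
{"method": "arm_command", "body": {
  "targets": [
    [-0.09,-0.03,0,0,2.6],
    [-0.09,-0.03,0.1,0,2.6],
    [-0.09,-0.03,0.25,0,2.6],
    [-0.09,-0.03,0.4,0,2.6]
  ]
}}

```text
time: 8.2
position: [0.5477, -0.0357, 0.0386]
tool_rot: [0.137, 0.991, -0.0, -0.0]
ft_force: [0.5, 0.1, -0.2]
grip_width: 0.0279
```

```bash
python3 - <<'E'
from h import *
st(); print(rel([.5478,-.0358,.0355]))
E
```

```text
t 8.2 p [ 0.5477 -0.0357  0.0386] yaw 74.2 q [-0.27  0.71  1.76 -0.    0.67 -1.56] F [ 0.5  0.1 -0.2] w 27.9 tiltz [-0.  0. -1.]
(array([-0.01, -0.01,  0.31]), 0.0)
```

No contact force, and the lens bottom is already about 1.4 mm into the bore. I'll keep going down.

Request:
{"method": "arm_command", "body": {
  "targets": [
    [0,0,0.1,0,2.6],
    [0,0,0.2,0,2.6],
    [0,0,0.3,0,2.6],
    [0,0,0.3,0,2.6]
  ]
}}

```text
time: 8.7
position: [0.5477, -0.0357, 0.0357]
tool_rot: [0.137, 0.991, 0.0, -0.0]
ft_force: [0.4, -0.9, -0.2]
grip_width: 0.0281
```

```bash
python3 - <<'E'
from h import *
st();im,d,m=snap('wrist','w9');st()
cv2.imwrite('pics/w9c.png',cv2.resize(im[180:280,220:340],None,fx=6.5,fy=6,interpolation=cv2.INTER_CUBIC)[:,:,::-1])
E
```

```text
t 8.7 p [ 0.5477 -0.0357  0.0357] yaw 74.2 q [-0.27  0.71  1.76 -0.    0.67 -1.56] F [ 0.4 -0.9 -0.2] w 28.1 tiltz [-0.  0. -1.]
t 8.75 p [ 0.5477 -0.0357  0.0357] yaw 74.2 q [-0.27  0.71  1.76 -0.    0.67 -1.56] F [-0.6 -0.2 -0.6] w 28.3 tiltz [-0. -0. -1.]
```

View pics/w9c.png

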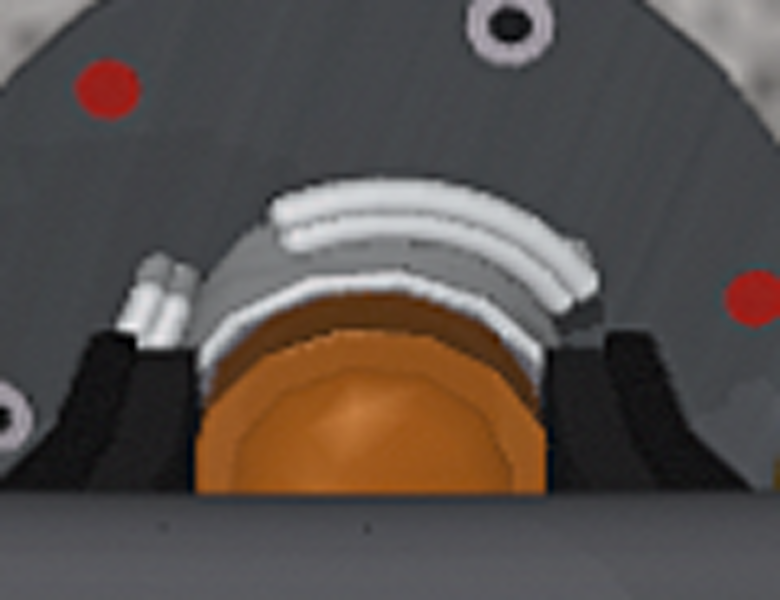

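Request:
{"method": "arm_command", "body": {
  "targets": [
    [0,0,0.06,0,2.6],
    [0,0,0.1,0,2.6],
    [0,0,0.1,0,2.6]
  ]
}}

```text
time: 9.12
position: [0.5477, -0.0357, 0.0347]
tool_rot: [0.137, 0.991, 0.0, -0.0]
ft_force: [0.3, 0.3, -0.5]
grip_width: 0.0279
```

Request:
{"method": "arm_command", "body": {
  "targets": [
    [0,0,0,0,3.0],
    [0,0,0,0,3.3],
    [0,0,0,0,3.8],
    [0,0,0,0,4.5]
  ]
}}

```text
time: 9.62
position: [0.5478, -0.0357, 0.0348]
tool_rot: [0.137, 0.991, 0.0, 0.0]
ft_force: [0.1, 0.3, -1.0]
grip_width: 0.0409
```

```bash
python3 - <<'E'
from h import *
im,d,m=snap('wrist','w10');st()
cv2.imwrite('pics/w10c.png',cv2.resize(im[180:280,220:340],None,fx=6.5,fy=6,interpolation=cv2.INTER_CUBIC)[:,:,::-1])
E
```

```text
t 9.68 p [ 0.5477 -0.0357  0.0348] yaw 74.2 q [-0.27  0.71  1.76 -0.    0.67 -1.56] F [-1.1  0.9 -0.4] w 42.7 tiltz [-0. -0. -1.]
```

View pics/w10c.png

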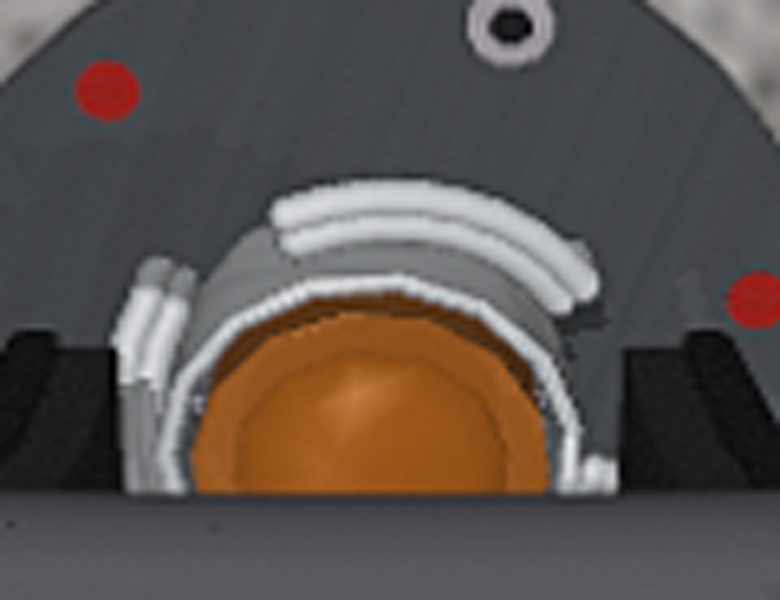

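The lens dropped evenly into the bore; the rim arc is now visible all round it. I'll retreat upward and check from above.

Request:
{"method": "arm_command", "body": {
  "targets": [
    [0,0,0,0,5],
    [0,0,-1.5,0,5.5],
    [0,0,-4,0,7],
    [0,0,-8,0,8.4],
    [0,0,-9,0,8.4]
  ]
}}

```text
time: 10.3
position: [0.5495, -0.0361, 0.128]
tool_rot: [0.137, 0.991, -0.0, 0.003]
ft_force: [-0.5, -0.2, -0.1]
grip_width: 0.0769
```

```bash
python3 - <<'E'
from h import *
im,d,m=snap('wrist','w11');st()
cv2.imwrite('pics/w11c.png',cv2.resize(im[150:260,210:350],None,fx=5,fy=5,interpolation=cv2.INTER_CUBIC)[:,:,::-1])
print(rel([.492,.2833,.10]))
E
python3 lensm.py w11 240 320 170 260 .032 .038
```

```text
t 10.35 p [ 0.5494 -0.0361  0.128 ] yaw 74.2 q [-0.27  0.56  1.71 -0.    0.87 -1.56] F [0.8 0.6 0.9] w 79.6 tiltz [ 0.005 -0.002 -1.   ]
(array([14.23, 29.17,  2.72]), 0.0)
[276.4 207.6] 1050 0.032 [ 0.5499 -0.0354] 0.0149
[276.4 207.6] 1050 0.038 [ 0.5483 -0.0349] 0.0145
```

View pics/w11c.png

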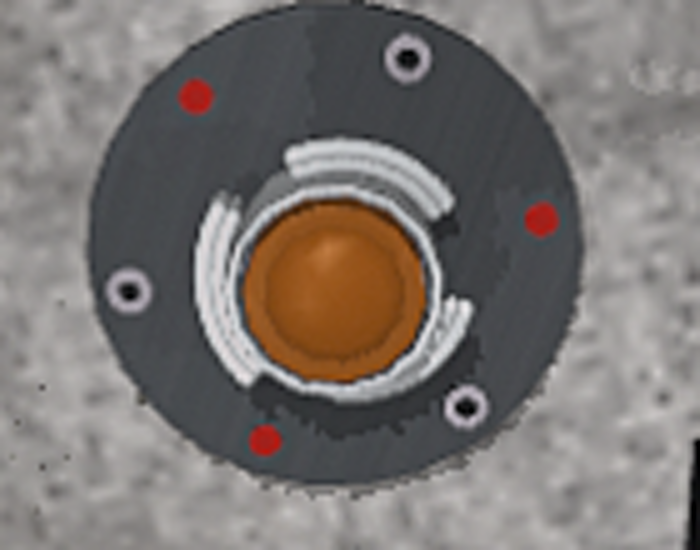

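The lens is seated level, with its outline concentric with the rim. Moving to the ring.

Request:
{"method": "arm_command", "body": {
  "targets": [
    [14.2,29.2,0,0,8.6],
    [14.2,29.2,0,0,8.6],
    [14.2,29.2,0,0,8.6],
    [14.2,29.2,2.5,0,8.6],
    [14.2,29.2,3.5,0,8.6]
  ]
}}

```text
time: 10.98
position: [0.493, 0.27, 0.0943]
tool_rot: [0.137, 0.991, 0.0, 0.0]
ft_force: [1.0, 0.0, 0.6]
grip_width: 0.0862
```

Request:
{"method": "arm_command", "body": {
  "targets": [
    [0,0,0,0,8.6],
    [0,0,0,0,8.6]
  ]
}}

```text
time: 11.22
position: [0.4928, 0.2679, 0.0941]
tool_rot: [0.137, 0.991, -0.001, -0.001]
ft_force: [0.7, 0.1, -0.1]
grip_width: 0.0861
```

```bash
python3 - <<'E'
from h import *
snap('wrist','w12');st(); print(rel([.492,.2833,.09]))
E
python3 ringm.py w12 .024 1 200 360 130 262
```

```text
t 11.28 p [0.4934 0.2672 0.0945] yaw 74.2 q [ 0.3   0.62  1.7  -0.    0.82 -1.  ] F [-0.  -0.4 -0.6] w 86.3 tiltz [-0.001 -0.001 -1.   ]
(array([0.58, 1.51, 0.45]), 0.0)
[322.5 216.5] 32 [0.5016 0.3019 0.024 ]
[277.8 233.9] 36 [0.5057 0.2661 0.024 ]
```

View pics/w12.png

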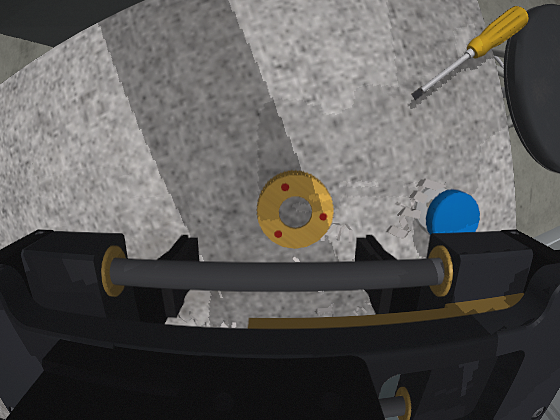

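```bash
python3 - <<'E'
from h import *
im,d,K,E=load('w12')
hsv=cv2.cvtColor(im,cv2.COLOR_RGB2HSV)
print(im[184:191,282:289,0],im[184:191,282:289,1])
P=np.array([onz(K,E,*p,.024,True)[:2] for p in ((285,187),(322.5,216.5),(277.8,233.9))]); c,r=circfit(P); a=np.degrees(np.arctan2(*(P-c).T[::-1])); print(P,c,r,a%120)
m=(hsv[...,0]>8)&(hsv[...,0]<30)&(hsv[...,1]>110)&(hsv[...,2]>60)
l,r=blobs(m,300,1e5,(240,350,150,250))
for i,c,a in r:
    cs,_=cv2.findContours((l==i).astype(np.uint8),cv2.RETR_EXTERNAL,cv2.CHAIN_APPROX_NONE)
    cc=max(cs,key=len)[:,0].astype(float)
    P=np.array([onz(K,E,u,v,.024,True)[:2] for u,v in cc]); print(a,circfit(P))
mb=(hsv[...,0]>95)&(hsv[...,0]<125)&(hsv[...,1]>150)&(hsv[...,2]>80)
l,r=blobs(mb,300,1e5,(400,500,150,250))
for i,c,a in r: print('jar',c,onz(K,E,*c,.042,True))
E
```

```text
[[103  99 100 100 102 107 121]
 [101 101 102 101 102 100 103]
 [ 99 103 102 102 102 101  97]
 [101 102 101 102 101 101  98]
 [100 102 102 102 101 100 104]
 [ 99  99 101 101 100  98 117]
 [118 106  97  98 109 109 128]] [[ 45  27  17  13  24  52  81]
 [ 23  20  20  21  22  16  34]
 [ 17  25  25  23  20  19   8]
 [ 18  22  23  26  22  20  10]
 [ 21  24  23  24  22  21  27]
 [ 22  12  20  20  18  11  72]
 [ 76  36  11  12  51  47 100]]
[[0.47244193 0.28080333]
 [0.50159098 0.30192598]
 [0.50569763 0.2660628 ]] [0.49322208 0.28280095] 0.020875946576011856 [65.49103471 66.36634591 66.69849478]
3682 (array([0.4913764 , 0.28304528]), np.float64(0.028739913734933484))
jar [453.84585848 212.58310477] [0.52135082 0.40059167 0.042     ]
```

Ring centre is (0.493,0.283), dots at 66.3° mod 120, and the jar is 121 mm away, so there is clearance. Descending onto the ring.

```bash
python3 - <<'E'
from h import *
print(rel([.4928,.2823,.04]))
E
```

```text
(array([0.47, 1.44, 5.45]), 0.0)
```

Request:
{"method": "arm_command", "body": {
  "targets": [
    [0.45,1.45,1,0,8.6],
    [0.45,1.45,4,0,8.6],
    [0.45,1.45,5.5,0,8.6],
    [0.45,1.45,5.5,0,8.6]
  ]
}}

```text
time: 11.78
position: [0.4924, 0.2826, 0.0385]
tool_rot: [0.138, 0.99, -0.001, -0.001]
ft_force: [-0.1, 0.2, 0.7]
grip_width: 0.0859
```

```bash
python3 - <<'E'
from h import *
st(); print(rel([.4928,.2823,.004]))
E
```

```text
t 11.78 p [0.4924 0.2826 0.0385] yaw 74.1 q [ 0.32  0.72  1.71  0.    0.71 -0.97] F [-0.1  0.2  0.7] w 85.9 tiltz [-0.003 -0.001 -1.   ]
(array([-0.06, -0.01,  3.45]), 0.0)
```

Request:
{"method": "arm_command", "body": {
  "newtons": 20,
  "targets": [
    [-0.05,0,1.5,0,8.6],
    [-0.05,0,3,0,8],
    [-0.05,0,3.45,0,7.2],
    [-0.05,0,3.45,0,6.5],
    [-0.05,0,3.45,0,6.2]
  ]
}}

```text
time: 12.4
position: [0.4938, 0.2833, 0.0056]
tool_rot: [0.137, 0.991, 0.0, 0.0]
ft_force: [0.3, -0.0, 0.3]
grip_width: 0.0644
```

```bash
python3 - <<'E'
from h import *
im,d,m=snap('wrist','w13');st(); print(rel([.4928,.2823,.004]))
cv2.imwrite('pics/w13c.png',cv2.resize(im[150:290,190:370],None,fx=4,fy=4,interpolation=cv2.INTER_CUBIC)[:,:,::-1])
E
```

```text
t 12.45 p [0.4939 0.2833 0.0057] yaw 74.2 q [ 0.32  0.78  1.72 -0.    0.65 -0.97] F [-0.2  0.6  0.8] w 64.0 tiltz [ 0.001  0.    -1.   ]
(array([ 0.08, -0.13,  0.17]), 0.0)
```

View pics/w13c.png

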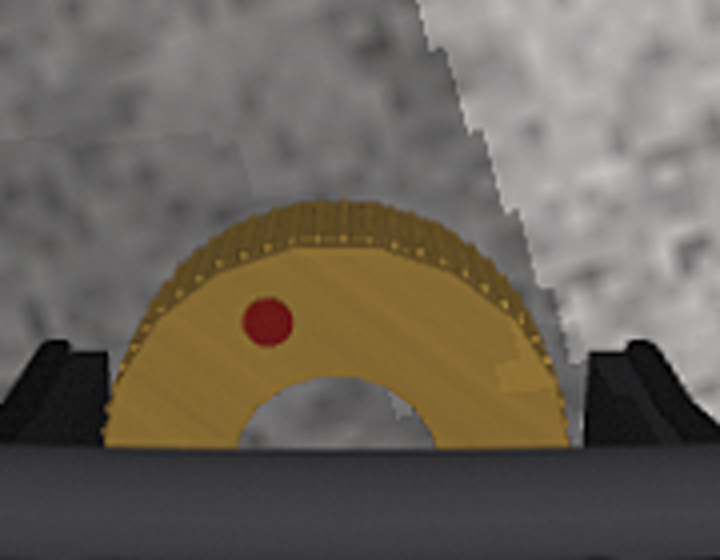

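Request:
{"method": "arm_command", "body": {
  "newtons": 20,
  "targets": [
    [0.05,-0.12,0.12,0,6.3],
    [0.05,-0.12,0.12,0,6.0],
    [0.05,-0.12,0.12,0,5.5],
    [0.05,-0.12,0.12,0,5.3],
    [0.05,-0.12,0.12,0,5.3]
  ]
}}

```text
time: 13.08
position: [0.4928, 0.2821, 0.0042]
tool_rot: [0.137, 0.991, -0.0, 0.0]
ft_force: [-0.8, -0.4, 0.7]
grip_width: 0.0576
```

```bash
python3 - <<'E'
from h import *
im,d,m=snap('wrist','w14');st()
cv2.imwrite('pics/w14c.png',cv2.resize(im[150:290,190:370],None,fx=4,fy=4,interpolation=cv2.INTER_CUBIC)[:,:,::-1])
E
```

```text
t 13.12 p [0.4928 0.2821 0.0042] yaw 74.2 q [ 0.32  0.78  1.72 -0.    0.64 -0.97] F [-0.3 -0.2  1.7] w 57.7 tiltz [ 0. -0. -1.]
```

View pics/w14c.png

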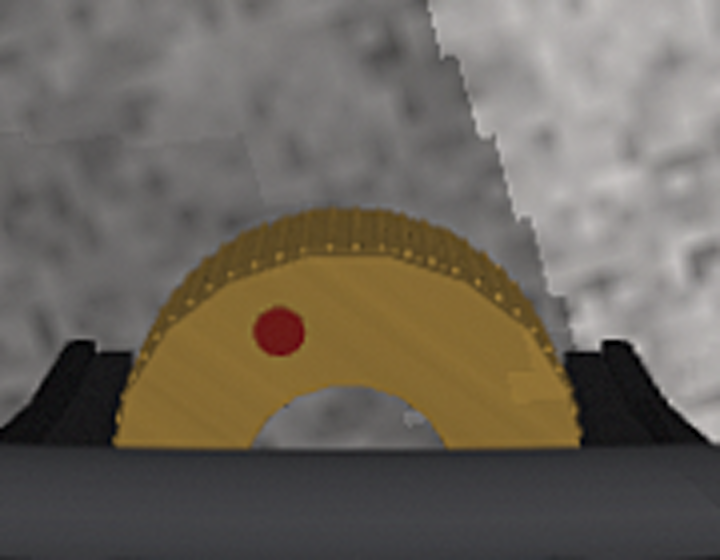

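```bash
cat > rh.py <<'E'
from h import *
import sys
fn=sys.argv[1]; zt=float(sys.argv[2]); v1=float(sys.argv[3]); v2=float(sys.argv[4]); tcp=np.array([float(x) for x in sys.argv[5:8]]); yaw=np.radians(float(sys.argv[8]))
ty=np.array([np.cos(yaw),np.sin(yaw),0]); tx=np.array([-ty[1],ty[0],0])
im,d,K,E=load(fn)
for nm,v,r in (('outer',v1,28.8),('hole',v2,12.5)):
    p=onz(K,E,277,v,zt,True)-tcp; print(nm,'front x',(p@tx*1000).round(2),'-> centre x',(p@tx*1000-r).round(2),'y',(p@ty*1000).round(2))
f=im.astype(int); m=(f[...,0]>70)&(f[...,1]<.35*f[...,0])&(f[...,2]<.35*f[...,0])
l,r=blobs(m,8,400,(200,350,180,262))
for i,c,a in r:
    p=onz(K,E,*c,zt,True)-tcp; print('dot',c.round(1),a,(p@tx*1000).round(1),(p@ty*1000).round(1))
E
python3 rh.py w14 .024 213.5 246.2 .4928 .2821 .0042 74.2
```

```text
outer front x 28.57 -> centre x -0.23 y 1.09
hole front x 12.64 -> centre x 0.14 y 1.1
dot [259.6 232.7] 109 19.3 -7.0
```

Request:
{"method": "arm_command", "body": {
  "targets": [
    [0,0,-0.6,0,5.3],
    [0,0,-2,0,5.3],
    [0,0,-4.5,0,5.3],
    [0,0,-7,0,5.3],
    [0,0,-7.5,0,5.3]
  ]
}}

```text
time: 13.75
position: [0.4941, 0.2827, 0.0814]
tool_rot: [0.137, 0.991, 0.001, 0.002]
ft_force: [0.6, 0.7, -1.2]
grip_width: 0.0575
```

```bash
python3 - <<'E'
from h import *
im,d,m=snap('wrist','w15');st()
cv2.imwrite('pics/w15c.png',cv2.resize(im[150:290,190:370],None,fx=4,fy=4,interpolation=cv2.INTER_CUBIC)[:,:,::-1])
print(rel([.548,-.0357,.075],np.radians(74.2+18)))
E
```

```text
t 13.8 p [0.4937 0.2825 0.081 ] yaw 74.2 q [ 0.32  0.65  1.69  0.    0.79 -0.97] F [-0.2 -0.2 -1. ] w 57.4 tiltz [ 0.003  0.001 -1.   ]
(array([-13.89, -29.14,   0.58]), -0.314)
```

View pics/w15c.png

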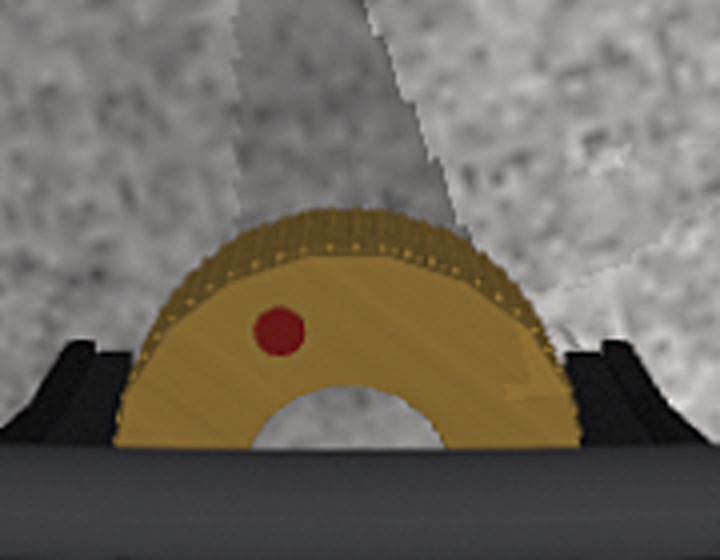

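Ring is held and level, centred to within 0.3 mm of the TCP in tool x. Its pins need to turn 17.8° counter-clockwise to meet the gaps. Moving above the cell.

```bash
python3 - <<'E'
from h import *
print(rel([.5492,-.0363,.075],np.radians(74.2+17.8)))
E
```

```text
(array([-14.02, -29.17,   0.58]), -0.311)
```

Request:
{"method": "arm_command", "body": {
  "targets": [
    [-2.5,-5,0.6,0,5.3],
    [-5,-10.5,0.6,0,5.3],
    [-8,-16,0.6,-0.1,5.3],
    [-10.5,-21.5,0.6,-0.2,5.3],
    [-12.5,-26,0.6,-0.3,5.3]
  ]
}}

```text
time: 14.42
position: [0.542, -0.0044, 0.0723]
tool_rot: [-0.013, 1.0, 0.0, -0.001]
ft_force: [0.2, 0.7, -1.5]
grip_width: 0.0577
```

```bash
python3 - <<'E'
from h import *
st();print(rel([.5492,-.0363,.075],np.radians(74.2+17.8)))
E
```

```text
t 14.43 p [ 0.542  -0.0044  0.0723] yaw 91.5 q [-0.21  0.64  1.76 -0.    0.74 -1.81] F [ 0.2  0.7 -1.5] w 57.7 tiltz [-0.001  0.    -1.   ]
(array([-0.63, -3.2 , -0.27]), -0.009)
```

Request:
{"method": "arm_command", "body": {
  "targets": [
    [-0.3,-1.6,-0.3,-0.01,5.3],
    [-0.65,-3.2,-0.3,-0.01,5.3],
    [-0.65,-3.2,-0.3,-0.01,5.3],
    [-0.65,-3.2,-0.3,-0.01,5.3]
  ]
}}

```text
time: 14.92
position: [0.5488, -0.0329, 0.0757]
tool_rot: [-0.017, 1.0, 0.0, -0.001]
ft_force: [0.4, 0.0, -1.0]
grip_width: 0.0576
```

```bash
python3 - <<'E'
from h import *
im,d,m=snap('wrist','w16');st();print(rel([.5492,-.0363,.055],np.radians(74.2+17.8)))
E
```

```text
t 14.97 p [ 0.5488 -0.0327  0.0758] yaw 92.0 q [-0.26  0.64  1.74  0.    0.76 -1.87] F [-0.5  0.1 -1.6] w 57.4 tiltz [-0.001  0.001 -1.   ]
(array([-0.03, -0.36,  2.08]), 0.0)
```

View pics/w16.png

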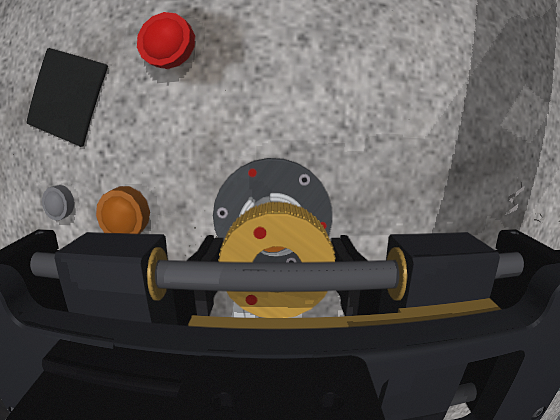

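Request:
{"method": "arm_command", "body": {
  "targets": [
    [-0.03,-0.36,0.5,0,5.3],
    [-0.03,-0.36,1.2,0,5.3],
    [-0.03,-0.36,1.9,0,5.3],
    [-0.03,-0.36,2.1,0,5.3]
  ]
}}

```text
time: 15.48
position: [0.5494, -0.0373, 0.0543]
tool_rot: [-0.017, 1.0, 0.0, -0.001]
ft_force: [-0.1, -0.5, -0.4]
grip_width: 0.0578
```

```bash
python3 - <<'E'
from h import *
im,d,m=snap('wrist','w17');st();print(rel([.5492,-.0363,.045],np.radians(74.2+17.8)))
cv2.imwrite('pics/w17c.png',cv2.resize(im[150:290,190:370],None,fx=4,fy=4,interpolation=cv2.INTER_CUBIC)[:,:,::-1])
E
```

```text
t 15.53 p [ 0.5495 -0.0373  0.0543] yaw 92.0 q [-0.27  0.68  1.75  0.    0.71 -1.88] F [ 0.4  0.6 -0.8] w 57.8 tiltz [-0.001  0.    -1.   ]
(array([0.02, 0.1 , 0.93]), -0.001)
```

View pics/w17c.png

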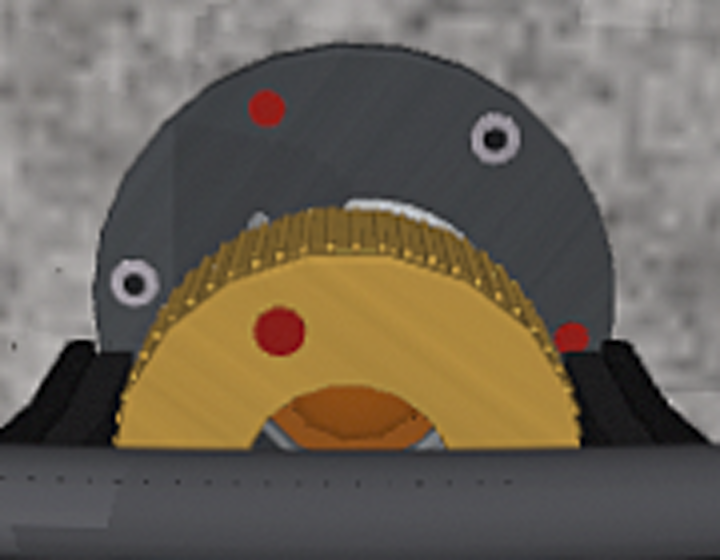

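```bash
python3 - <<'E'
from h import *
im,d,K,E=load('w17'); tcp=np.array([.5495,-.0373,.0543]); y=np.radians(92.0); ty=np.array([np.cos(y),np.sin(y),0]); tx=np.array([-ty[1],ty[0],0])
f=lambda u,v,z:(lambda p:((p@tx*1000).round(2),(p@ty*1000).round(2)))(onz(K,E,u,v,z,True)-tcp)
print('foot front',f(190+354/4-.4,150+42/4-.4,.008),' -45')
print('ring front',f(190+347/4-.4,150+254/4-.4,tcp[2]+.0198),'-28.8')
for c,nm in (((267,109),'footdot'),((572,337),'footdot2')): print(nm,f(190+c[0]/4-.4,150+c[1]/4-.4,.008))
print('ringdot',f(190+279/4-.4,150+331/4-.4,tcp[2]+.0198))
E
```

```text
foot front (np.float64(45.27), np.float64(1.88))  -45
ring front (np.float64(28.55), np.float64(0.75)) -28.8
footdot (np.float64(34.37), np.float64(-12.21))
footdot2 (np.float64(-4.82), np.float64(39.25))
ringdot (np.float64(19.3), np.float64(-7.1))
```

Dots line up at 22.5° and 22.3°, and the ring needs a lateral shift of +0.5 and +1.0 mm. Lowering.

Request:
{"method": "arm_command", "body": {
  "targets": [
    [0.04,0.1,0,0,5.3],
    [0.04,0.1,0.5,0,5.3],
    [0.04,0.1,1.0,0,5.3],
    [0.04,0.1,1.4,0,5.3],
    [0.04,0.1,1.7,0,5.3]
  ]
}}

```text
time: 16.15
position: [0.5494, -0.0365, 0.0377]
tool_rot: [-0.017, 1.0, 0.0, -0.0]
ft_force: [-0.6, -0.4, -0.3]
grip_width: 0.0577
```

```bash
python3 - <<'E'
from h import *
st();print(rel([.5492,-.0363,.045],np.radians(74.2+17.8)))
E
```

```text
t 16.15 p [ 0.5494 -0.0365  0.0377] yaw 92.0 q [-0.27  0.71  1.76 -0.    0.68 -1.87] F [-0.6 -0.4 -0.3] w 57.7 tiltz [-0.  0. -1.]
(array([ 0.02,  0.02, -0.73]), -0.001)
```

Request:
{"method": "arm_command", "body": {
  "targets": [
    [0,0,0.2,0,5.3],
    [0,0,0.4,0,5.3],
    [0,0,0.6,0,5.3],
    [0,0,0.8,0,5.3]
  ]
}}

```text
time: 16.65
position: [0.5495, -0.0365, 0.03]
tool_rot: [-0.017, 1.0, -0.0, 0.0]
ft_force: [-0.3, 0.6, -0.9]
grip_width: 0.0577
```

Request:
{"method": "arm_command", "body": {
  "targets": [
    [0,0,0.1,0,5.3],
    [0,0,0.2,0,5.3],
    [0,0,0.3,0,5.3]
  ]
}}

```text
time: 17.02
position: [0.5495, -0.0365, 0.0271]
tool_rot: [-0.017, 1.0, -0.0, 0.0]
ft_force: [-0.3, 0.3, -0.7]
grip_width: 0.0577
```

Request:
{"method": "arm_command", "body": {
  "targets": [
    [0,0,0.1,0,5.3],
    [0,0,0.2,0,5.3],
    [0,0,0.2,0,5.3]
  ]
}}

```text
time: 17.4
position: [0.5494, -0.0365, 0.025]
tool_rot: [-0.017, 1.0, 0.0, -0.0]
ft_force: [0.5, -0.1, -1.4]
grip_width: 0.0575
```

Request:
{"method": "arm_command", "body": {
  "targets": [
    [0,0,0.05,0,5.3],
    [0,0,0.1,0,5.3]
  ]
}}

```text
time: 17.65
position: [0.5495, -0.0365, 0.0241]
tool_rot: [-0.017, 1.0, -0.0, 0.0]
ft_force: [-0.3, -0.6, -1.4]
grip_width: 0.0577
```

Request:
{"method": "arm_command", "body": {
  "targets": [
    [0,0,0.05,0,5.3],
    [0,0,0.1,0,5.3]
  ]
}}

```text
time: 17.9
position: [0.5495, -0.0365, 0.0231]
tool_rot: [-0.017, 1.0, -0.0, 0.0]
ft_force: [-0.8, 0.1, -0.1]
grip_width: 0.0575
```

Request:
{"method": "arm_command", "body": {
  "targets": [
    [0,0,0.05,0,5.3],
    [0,0,0.05,0,5.3]
  ]
}}

```text
time: 18.15
position: [0.5495, -0.0365, 0.0226]
tool_rot: [-0.017, 1.0, 0.0, -0.0]
ft_force: [-0.6, -0.2, -0.9]
grip_width: 0.0574
```

Request:
{"method": "arm_command", "body": {
  "targets": [
    [0,0,0.05,0,5.3],
    [0,0,0.05,0,5.3]
  ]
}}

```text
time: 18.4
position: [0.5495, -0.0365, 0.0221]
tool_rot: [-0.017, 1.0, 0.0, -0.0]
ft_force: [-0.1, 0.2, -0.7]
grip_width: 0.0575
```

Request:
{"method": "arm_command", "body": {
  "targets": [
    [0,0,0.05,0,5.3],
    [0,0,0.05,0,5.3]
  ]
}}

```text
time: 18.65
position: [0.5495, -0.0365, 0.0216]
tool_rot: [-0.017, 1.0, 0.0, -0.0]
ft_force: [-0.1, -0.5, -1.0]
grip_width: 0.0578
```

Request:
{"method": "arm_command", "body": {
  "targets": [
    [0,0,0.05,0,5.3],
    [0,0,0.05,0,5.3]
  ]
}}

```text
time: 18.9
position: [0.5494, -0.0365, 0.0211]
tool_rot: [-0.017, 1.0, 0.0, -0.0]
ft_force: [-0.2, -0.0, -0.1]
grip_width: 0.0578
```

Request:
{"method": "arm_command", "body": {
  "targets": [
    [0,0,0.05,0,5.3],
    [0,0,0.05,0,5.3]
  ]
}}

```text
time: 19.15
position: [0.5495, -0.0365, 0.0207]
tool_rot: [-0.017, 1.0, -0.0, 0.0]
ft_force: [0.0, 0.6, -0.4]
grip_width: 0.0574
```

Request:
{"method": "arm_command", "body": {
  "targets": [
    [0,0,0.05,0,5.3],
    [0,0,0.05,0,5.3]
  ]
}}

```text
time: 19.4
position: [0.5496, -0.0365, 0.0204]
tool_rot: [-0.017, 1.0, -0.0, 0.0]
ft_force: [-0.6, -0.9, 2.6]
grip_width: 0.0575
```

Contact begins at TCP z of about 0.0206. I'll press gently towards 8 N.

Request:
{"method": "arm_command", "body": {
  "targets": [
    [0,0,0.05,0,5.3],
    [0,0,0.05,0,5.3]
  ]
}}

```text
time: 19.65
position: [0.5496, -0.0365, 0.02]
tool_rot: [-0.017, 1.0, -0.0, 0.0]
ft_force: [-1.2, -0.2, 5.4]
grip_width: 0.0578
```

```bash
python3 - <<'E'
from h import *
st(); print(robot.get_obs()['moment'])
im,d,m=snap('wrist','w18'); print(robot.get_obs()['ft_force'],robot.get_obs()['moment'])
cv2.imwrite('pics/w18c.png',cv2.resize(im[150:290,190:370],None,fx=4,fy=4,interpolation=cv2.INTER_CUBIC)[:,:,::-1])
E
```

```text
t 19.65 p [ 0.5496 -0.0365  0.02  ] yaw 92.0 q [-0.27  0.74  1.76 -0.    0.64 -1.87] F [-1.2 -0.2  5.4] w 57.8 tiltz [ 0. -0. -1.]
[ 0.08250433  0.21079269 -0.01425788]
[-1.03913806  0.44978339  5.13133924] [ 0.11561179  0.19691206 -0.02765215]
```

View pics/w18c.png

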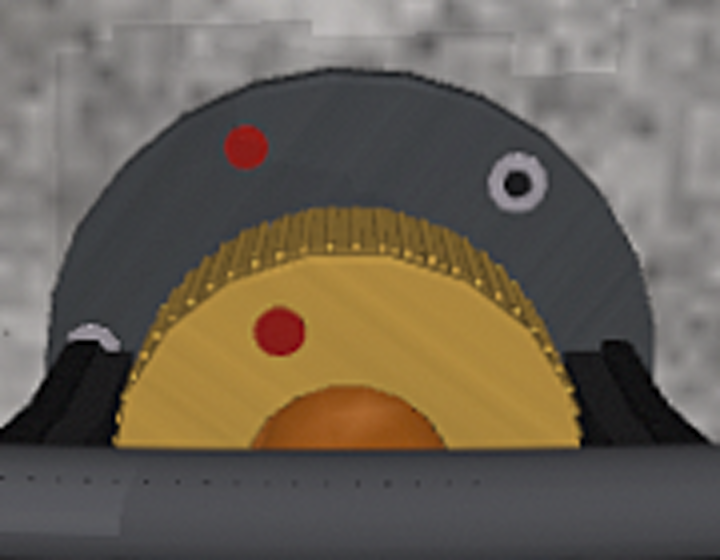

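Request:
{"method": "arm_command", "body": {
  "newtons": 30,
  "targets": [
    [0,0,0.03,0,5.3],
    [0,0,0.03,0,5.3]
  ]
}}

```text
time: 19.95
position: [0.5496, -0.0365, 0.0198]
tool_rot: [-0.017, 1.0, -0.0, 0.0]
ft_force: [-1.4, -0.1, 5.8]
grip_width: 0.0575
```

```bash
cat > f.py <<'E'
from h import *
st()
o=[]
for i in range(1):
    robot.camera('wrist'); q=robot.get_obs(); o.append(np.r_[q['ft_force'],q['moment']])
print(np.mean(o,0).round(2))
E
python3 f.py
```

```text
t 19.95 p [ 0.5496 -0.0365  0.0198] yaw 92.0 q [-0.27  0.74  1.76  0.    0.64 -1.87] F [-1.4 -0.1  5.8] w 57.5 tiltz [ 0. -0. -1.]
[-1.47  0.81  7.15  0.03  0.22 -0.02]
```

Request:
{"method": "arm_command", "body": {
  "targets": [
    [0,0,0.02,0.05,5.3],
    [0,0,0.02,0.15,5.3],
    [0,0,0.02,0.25,5.3],
    [0,0,0.02,0.35,5.3]
  ]
}}

```text
time: 20.5
position: [0.5501, -0.0368, 0.0198]
tool_rot: [0.159, 0.987, -0.0, 0.001]
ft_force: [-0.3, 1.2, 6.5]
grip_width: 0.0577
```

```bash
python3 f.py
```

```text
t 20.5 p [ 0.5501 -0.0368  0.0198] yaw 71.7 q [-0.27  0.74  1.76 -0.    0.64 -1.52] F [-0.3  1.2  6.5] w 57.7 tiltz [ 0.002 -0.001 -1.   ]
[ 0.26 -0.54  6.34 -0.1   0.19  0.08]
```

Request:
{"method": "arm_command", "body": {
  "targets": [
    [0,0,0,0.1,5.3],
    [0,0,0,0.2,5.3],
    [0,0,0,0.3,5.3]
  ]
}}

```text
time: 20.92
position: [0.5503, -0.0369, 0.0198]
tool_rot: [0.304, 0.953, -0.0, 0.001]
ft_force: [-0.3, -0.1, 5.8]
grip_width: 0.0572
```

```bash
python3 f.py
```

```text
t 20.93 p [ 0.5503 -0.0369  0.0198] yaw 54.6 q [-0.27  0.74  1.76 -0.    0.64 -1.22] F [-0.3 -0.1  5.8] w 57.2 tiltz [ 0.002 -0.001 -1.   ]
[-0.21 -0.53  6.63 -0.1   0.1   0.09]
```

Request:
{"method": "arm_command", "body": {
  "targets": [
    [0,0,0.02,0.08,5.3],
    [0,0,0.02,0.16,5.3]
  ]
}}

```text
time: 21.22
position: [0.5504, -0.037, 0.0197]
tool_rot: [0.379, 0.925, -0.0, 0.001]
ft_force: [-0.4, -0.6, 7.7]
grip_width: 0.0576
```

```bash
python3 f.py
```

```text
t 21.23 p [ 0.5504 -0.037   0.0197] yaw 45.4 q [-0.27  0.74  1.76 -0.    0.64 -1.06] F [-0.4 -0.6  7.7] w 57.6 tiltz [ 0.002 -0.001 -1.   ]
[-1.64 -0.05  7.68 -0.12  0.11  0.03]
```

Request:
{"method": "arm_command", "body": {
  "targets": [
    [0,0,0,0.06,5.3],
    [0,0,0,0.12,5.3]
  ]
}}

```text
time: 21.52
position: [0.5504, -0.037, 0.0197]
tool_rot: [0.434, 0.901, 0.0, 0.001]
ft_force: [-0.9, -1.5, 7.1]
grip_width: 0.0574
```

```bash
python3 f.py
```

```text
t 21.52 p [ 0.5504 -0.037   0.0197] yaw 38.6 q [-0.27  0.74  1.76 -0.    0.64 -0.94] F [-0.9 -1.5  7.1] w 57.4 tiltz [ 0.002 -0.001 -1.   ]
[-0.52 -0.    7.09 -0.17  0.12  0.01]
```

Request:
{"method": "arm_command", "body": {
  "targets": [
    [0,0,0,0.03,5.3],
    [0,0,0,0.06,5.3]
  ]
}}

```text
time: 21.82
position: [0.5504, -0.037, 0.0197]
tool_rot: [0.46, 0.888, 0.0, 0.001]
ft_force: [-1.0, -0.1, 6.6]
grip_width: 0.0577
```

```bash
python3 f.py
```

```text
t 21.82 p [ 0.5504 -0.037   0.0197] yaw 35.2 q [-0.27  0.74  1.76 -0.    0.64 -0.88] F [-1.  -0.1  6.6] w 57.7 tiltz [ 0.002 -0.001 -1.   ]
[-0.12 -0.46  7.07 -0.2   0.17  0.08]
```

Request:
{"method": "arm_command", "body": {
  "targets": [
    [0,0,0,0.03,5.3],
    [0,0,0,0.06,5.3]
  ]
}}

```text
time: 22.12
position: [0.5504, -0.037, 0.0197]
tool_rot: [0.487, 0.874, 0.0, 0.001]
ft_force: [-0.5, -1.8, 6.2]
grip_width: 0.0576
```

```bash
python3 f.py
```

```text
t 22.12 p [ 0.5504 -0.037   0.0197] yaw 31.8 q [-0.27  0.74  1.76 -0.    0.64 -0.82] F [-0.5 -1.8  6.2] w 57.6 tiltz [ 0.002 -0.001 -1.   ]
[-0.42 -0.78  7.75 -0.12  0.19  0.11]
```

60° turned and the load is steady at about 7 N. I'll continue in small steps.

Request:
{"method": "arm_command", "body": {
  "targets": [
    [0,0,0,0.03,5.3],
    [0,0,0,0.05,5.3]
  ]
}}

```text
time: 22.42
position: [0.5504, -0.037, 0.0197]
tool_rot: [0.508, 0.861, 0.0, 0.001]
ft_force: [-0.9, -0.2, 6.9]
grip_width: 0.0577
```

```bash
python3 f.py
```

```text
t 22.43 p [ 0.5504 -0.037   0.0197] yaw 28.9 q [-0.27  0.74  1.76 -0.    0.64 -0.77] F [-0.9 -0.2  6.9] w 57.7 tiltz [ 0.002 -0.001 -1.   ]
[-0.91 -0.96  7.03 -0.19  0.14  0.06]
```

Request:
{"method": "arm_command", "body": {
  "targets": [
    [0,0,0,0.03,5.3],
    [0,0,0,0.05,5.3]
  ]
}}

```text
time: 22.72
position: [0.5504, -0.037, 0.0197]
tool_rot: [0.529, 0.848, 0.0, 0.001]
ft_force: [-0.6, -1.1, 7.5]
grip_width: 0.0573
```

```bash
python3 f.py
```

```text
t 22.73 p [ 0.5504 -0.037   0.0197] yaw 26.1 q [-0.27  0.74  1.76 -0.    0.64 -0.72] F [-0.6 -1.1  7.5] w 57.3 tiltz [ 0.002 -0.001 -1.   ]
[-1.64 -0.78  7.69 -0.22  0.2   0.04]
```

Request:
{"method": "arm_command", "body": {
  "targets": [
    [0,0,0,0.02,5.3],
    [0,0,0,0.04,5.3]
  ]
}}

```text
time: 23.02
position: [0.5504, -0.037, 0.0197]
tool_rot: [0.546, 0.838, 0.0, 0.001]
ft_force: [-1.0, -0.7, 7.1]
grip_width: 0.0572
```

```bash
python3 f.py; python3 - <<'E'
from h import *
im,d,m=snap('wrist','w19')
cv2.imwrite('pics/w19c.png',cv2.resize(im[150:290,190:370],None,fx=4,fy=4,interpolation=cv2.INTER_CUBIC)[:,:,::-1])
E
```

```text
t 23.02 p [ 0.5504 -0.037   0.0197] yaw 23.8 q [-0.27  0.74  1.76 -0.    0.64 -0.68] F [-1.  -0.7  7.1] w 57.2 tiltz [ 0.002 -0.001 -1.   ]
[-0.38 -1.39  6.95 -0.23  0.16  0.08]
```

View pics/w19c.png

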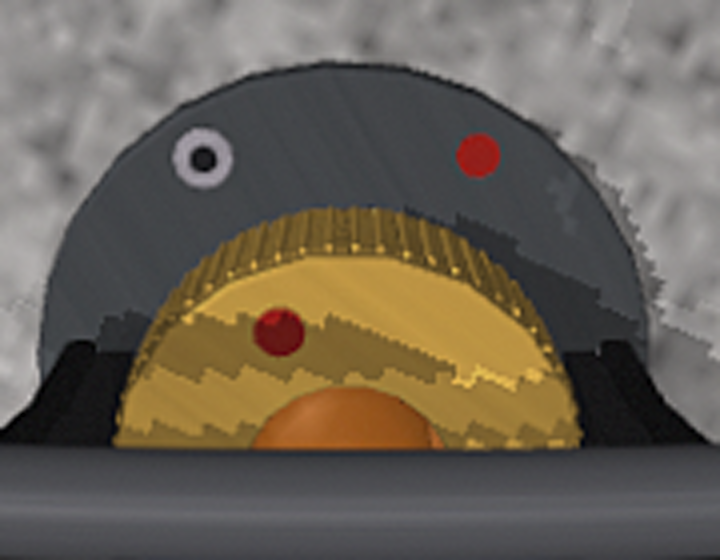

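The ring turns with the hand; its dot stays at (279,331) in the crop while the foot dots have moved round. Continuing.

Request:
{"method": "arm_command", "body": {
  "targets": [
    [0,0,0,0.02,5.3],
    [0,0,0,0.04,5.3]
  ]
}}

```text
time: 23.38
position: [0.5504, -0.037, 0.0197]
tool_rot: [0.563, 0.826, 0.0, 0.001]
ft_force: [0.1, -0.4, 7.5]
grip_width: 0.0576
```

```bash
python3 f.py
```

```text
t 23.38 p [ 0.5504 -0.037   0.0197] yaw 21.5 q [-0.27  0.74  1.76 -0.    0.64 -0.64] F [ 0.1 -0.4  7.5] w 57.6 tiltz [ 0.002 -0.001 -1.   ]
[-0.59 -0.69  7.11 -0.19  0.16  0.11]
```

Request:
{"method": "arm_command", "body": {
  "targets": [
    [0,0,0,0.02,5.3],
    [0,0,0,0.03,5.3]
  ]
}}

```text
time: 23.68
position: [0.5503, -0.037, 0.0197]
tool_rot: [0.575, 0.818, 0.0, 0.001]
ft_force: [-0.2, -1.0, 6.6]
grip_width: 0.0577
```

```bash
python3 f.py
```

```text
t 23.68 p [ 0.5503 -0.037   0.0197] yaw 19.8 q [-0.27  0.74  1.76 -0.    0.64 -0.61] F [-0.2 -1.   6.6] w 57.7 tiltz [ 0.002 -0.001 -1.   ]
[ 0.15 -1.14  6.63 -0.17  0.2   0.08]
```

Request:
{"method": "arm_command", "body": {
  "targets": [
    [0,0,0,0.02,5.3],
    [0,0,0,0.03,5.3]
  ]
}}

```text
time: 23.98
position: [0.5503, -0.037, 0.0197]
tool_rot: [0.587, 0.809, 0.0, 0.001]
ft_force: [-0.2, -0.2, 6.8]
grip_width: 0.0575
```

```bash
python3 f.py
```

```text
t 23.98 p [ 0.5503 -0.037   0.0197] yaw 18.1 q [-0.27  0.74  1.76 -0.    0.64 -0.58] F [-0.2 -0.2  6.8] w 57.5 tiltz [ 0.002 -0.001 -1.   ]
[-1.13 -0.75  6.29 -0.2   0.2   0.11]
```

Request:
{"method": "arm_command", "body": {
  "targets": [
    [0,0,0,0.02,5.3],
    [0,0,0,0.03,5.3]
  ]
}}

```text
time: 24.28
position: [0.5503, -0.0369, 0.0196]
tool_rot: [0.599, 0.801, 0.0, 0.001]
ft_force: [0.4, -0.9, 4.8]
grip_width: 0.0577
```

```bash
python3 f.py
```

```text
t 24.27 p [ 0.5503 -0.0369  0.0196] yaw 16.4 q [-0.27  0.74  1.76 -0.    0.64 -0.55] F [ 0.4 -0.9  4.8] w 57.7 tiltz [ 0.002 -0.001 -1.   ]
[ 0.56 -0.3   5.61 -0.19  0.14  0.12]
```

Request:
{"method": "arm_command", "body": {
  "targets": [
    [0,0,0,0.01,5.3],
    [0,0,0,0.02,5.3]
  ]
}}

```text
time: 24.58
position: [0.5502, -0.0369, 0.0195]
tool_rot: [0.607, 0.795, 0.0, 0.001]
ft_force: [-0.4, -0.8, 5.5]
grip_width: 0.0575
```

```bash
python3 f.py
```

```text
t 24.57 p [ 0.5502 -0.0369  0.0195] yaw 15.2 q [-0.27  0.74  1.76 -0.    0.64 -0.53] F [-0.4 -0.8  5.5] w 57.5 tiltz [ 0.002 -0.001 -1.   ]
[-0.72  0.17  6.18 -0.21  0.14  0.11]
```

Request:
{"method": "arm_command", "body": {
  "targets": [
    [0,0,0,0.015,5.3],
    [0,0,0,0.03,5.3]
  ]
}}

```text
time: 24.88
position: [0.5501, -0.0369, 0.0194]
tool_rot: [0.619, 0.785, 0.0, 0.001]
ft_force: [0.0, -1.1, 5.4]
grip_width: 0.0574
```

```bash
python3 f.py
```

```text
t 24.88 p [ 0.5501 -0.0369  0.0194] yaw 13.5 q [-0.27  0.74  1.76 -0.    0.64 -0.5 ] F [ 0.  -1.1  5.4] w 57.4 tiltz [ 0.001 -0.001 -1.   ]
[-0.66 -1.49  5.72 -0.11  0.12  0.14]
```

Request:
{"method": "arm_command", "body": {
  "targets": [
    [0,0,0,0.01,5.3],
    [0,0,0,0.02,5.3]
  ]
}}

```text
time: 25.18
position: [0.5501, -0.0369, 0.0194]
tool_rot: [0.627, 0.779, 0.0, 0.001]
ft_force: [0.7, 0.4, 4.8]
grip_width: 0.0577
```

```bash
python3 f.py
```

```text
t 25.18 p [ 0.5501 -0.0369  0.0194] yaw 12.4 q [-0.27  0.74  1.76 -0.    0.64 -0.48] F [0.7 0.4 4.8] w 57.7 tiltz [ 0.001 -0.001 -1.   ]
[-0.81 -0.37  5.44 -0.13  0.17  0.15]
```

The load on the hand has fallen about 2 N, with the ring drawn down about 0.3 mm. Letting go.

Request:
{"method": "arm_command", "body": {
  "targets": [
    [0,0,0,0,5.9],
    [0,0,0,0,6.3],
    [0,0,0,0,6.8]
  ]
}}

```text
time: 25.6
position: [0.5492, -0.0364, 0.0185]
tool_rot: [0.627, 0.779, -0.0, -0.0]
ft_force: [-0.2, 0.5, 0.8]
grip_width: 0.0656
```

```bash
python3 f.py; python3 - <<'E'
from h import *
im,d,m=snap('wrist','w20'); print(robot.get_obs()['position'])
cv2.imwrite('pics/w20c.png',cv2.resize(im[150:290,190:370],None,fx=4,fy=4,interpolation=cv2.INTER_CUBIC)[:,:,::-1])
E
```

```text
t 25.6 p [ 0.5492 -0.0364  0.0185] yaw 12.3 q [-0.27  0.74  1.76  0.    0.64 -0.48] F [-0.2  0.5  0.8] w 65.6 tiltz [-0.001  0.    -1.   ]
[ 0.85 -0.76 -0.06 -0.09  0.05  0.05]
[ 0.54925245 -0.0364426   0.01860263]
```

View pics/w20c.png

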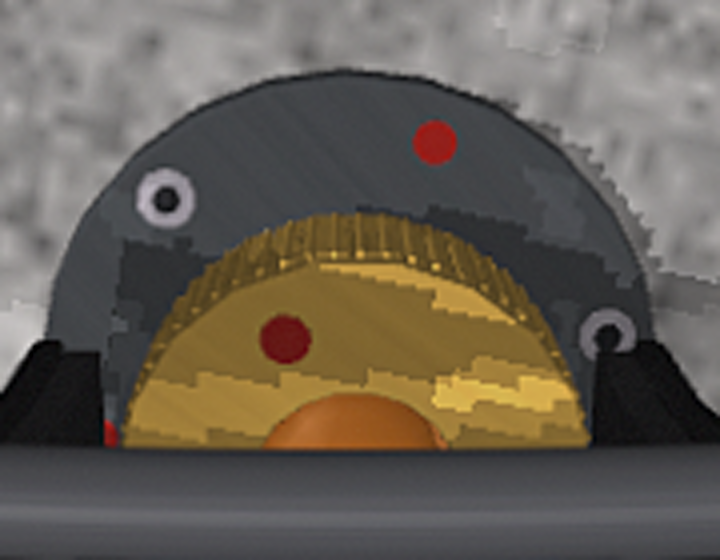

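Request:
{"method": "arm_command", "body": {
  "targets": [
    [0,0,0,0,8.5],
    [0,0,-0.3,0,8.5],
    [0,0,-3,0,8.5],
    [0,0,-7,0,8.5],
    [0,0,-10,0,8.5]
  ]
}}

```text
time: 26.32
position: [0.5498, -0.0366, 0.1205]
tool_rot: [0.627, 0.779, 0.0, 0.001]
ft_force: [0.0, -0.6, 0.3]
grip_width: 0.0847
```

```bash
python3 - <<'E'
from h import *
im,d,m=snap('wrist','w21'); st()
cv2.imwrite('pics/w21c.png',cv2.resize(im[130:270,190:370],None,fx=4,fy=4,interpolation=cv2.INTER_CUBIC)[:,:,::-1])
f=im.astype(int); mk=(f[...,0]>70)&(f[...,1]<.4*f[...,0])&(f[...,2]<.4*f[...,0])
l,r=blobs(mk,6,200,(190,370,130,270))
K,E=np.array(m['mtx']),np.array(m['extrinsics'])
for i,c,a in r:
    print(c.round(1),a,'z8',onz(K,E,*c,.008,True)[:2].round(4),'ztop',onz(K,E,*c,.0392,True)[:2].round(4))
E
```

```text
t 26.38 p [ 0.552 -0.037  0.124] yaw 12.3 q [-0.27  0.57  1.71  0.    0.86 -0.48] F [1.5 0.3 1.9] w 85.0 tiltz [ 0.007 -0.002 -1.   ]
[289.7 162.2] 36 z8 [0.5534 0.002 ] ztop [0.5513 0.0054]
[266.1 189.5] 36 z8 [ 0.5388 -0.0254] ztop [ 0.5384 -0.0189]
[234.4 211.5] 31 z8 [ 0.5156 -0.0506] ztop [ 0.5178 -0.0413]
[303.6 217.1] 39 z8 [ 0.5762 -0.0425] ztop [ 0.5715 -0.0341]
[261.  234.3] 34 z8 [ 0.5427 -0.0662] ztop [ 0.5419 -0.0551]
[305.7 234.7] 7 z8 [ 0.5819 -0.0582] ztop [ 0.5766 -0.048 ]
```

View pics/w21c.png

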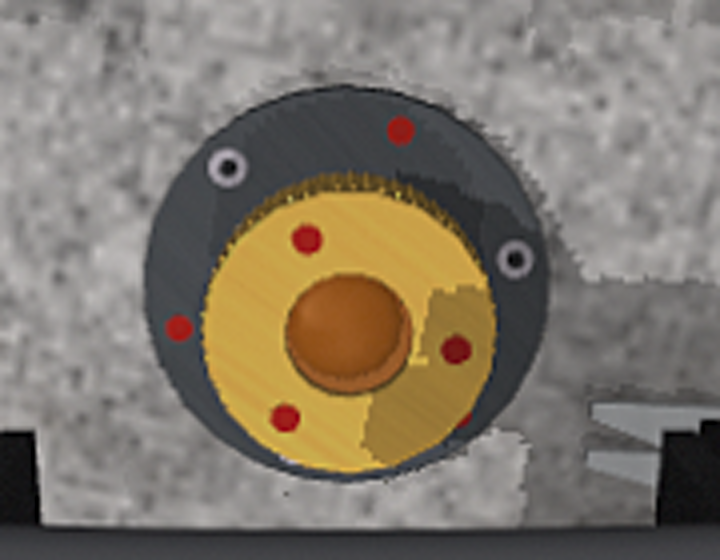

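```bash
python3 - <<'E'
from h import *
im,d,K,E=load('w21')
for z in (.0392,.038,.0405):
    P=np.array([onz(K,E,*p,z,True)[:2] for p in ((266.1,189.5),(303.6,217.1),(261.,234.3))]); c,r=circfit(P); print(z,c.round(4),r.round(4),(np.degrees(np.arctan2(*(P-c).T[::-1]))%120).round(1))
# tilt check from depth: plane of flange
o=robot.get_obs()
pts=[]
R=E[:3,:3]
for v in range(175,250):
    for u in range(240,315):
        if d[v,u]>0:
            x=(u-K[0,2])/K[0,0]; y=(v-K[1,2])/K[1,1]; r=np.hypot(x,y); t=np.tan(r)/r if r>1e-9 else 1
            p=R.T@(np.array([x*t*d[v,u],-y*t*d[v,u],-d[v,u]])-E[:3,3])
            rr=np.hypot(*(p[:2]-c)); 
            if .015<rr<.026 and .03<p[2]<.05: pts.append(p)
pts=np.array(pts); A=np.c_[pts[:,:2]-c,np.ones(len(pts))]; s=np.linalg.lstsq(A,pts[:,2],rcond=None)[0]; print(len(pts),s, (pts[:,2]-A@s).std())
E
```

```text
0.0392 [ 0.5506 -0.036 ] 0.021 [5.5 5.2 5.5]
0.038 [ 0.5507 -0.0364] 0.0211 [5.5 5.2 5.5]
0.0405 [ 0.5505 -0.0357] 0.0209 [5.5 5.2 5.5]
2225 [-0.00309374 -0.00407744  0.03881051] 0.0006539223423422583
```

The ring is at 78.9° clockwise of the gaps, level and not backed off. Final overall look before handing in.

```bash
python3 - <<'E'
from h import *
snap('scene','s22'); st()
E
```

```text
t 26.43 p [ 0.5519 -0.037   0.1223] yaw 12.3 q [-0.27  0.57  1.71  0.    0.85 -0.48] F [-0.5  0.1 -0.3] w 85.2 tiltz [ 0.007 -0.002 -1.   ]
```

View pics/s22.png

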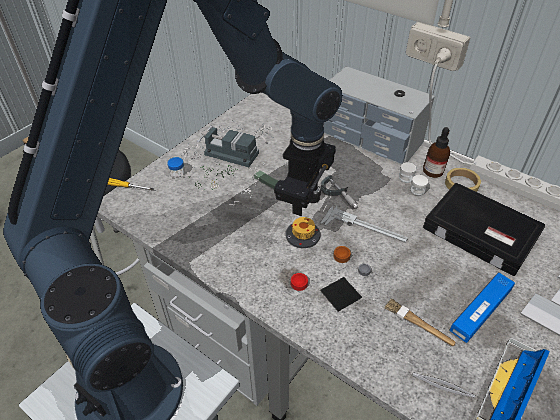

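The ring and lens are on the cell at (303,232), the hand is clear above it, and the bystanders in view look unmoved. Handing in.

```bash
python3 -c "
from rig import robot
print(robot.hand_in())"
```

```text
the job is handed in; nothing more can be done
None
```

I put the amber lens dome up into the bore, set the brass ring over it and screwed it down. At hand-in the clock read about 26 s and the hand was well clear above the cell.

**Lens:** it went in without any contact force and was released about 5 mm into the bore. From there it dropped about 4 mm to its seat. A look from above showed it level and centred.

**Ring:** it first touched the lens with its origin near 28.5 mm. I pressed with about 8 N and turned it clockwise to about 80°. The load on the hand began to fall near 75°, and I let go a few degrees later, when it was down by about 2 N.

**Last checks:**
- **Angle:** the red dots put the ring at 78.9° by camera, against 79.6° by hand angle. The difference is within measuring error, so I saw no sign of it backing off.
- **Level:** the flange is level to about 0.3°.
- **Height:** the top of the ring measured 38.8 mm by camera, against 39.2 mm from the hand height.
- **Load on the lens:** I worked out about 11 to 14 N from heights and angles, inside the 6 to 18 N wanted. It was not measured after letting go.
- **Bystanders:** those in the last scene view looked unmoved. The loupe and part of the dressing stone were hidden behind the arm, so I did not check them.

The wrist camera read about 1 mm off along the jaw direction. I allowed for this by comparing parts within the same picture. When the ring was released, the hand moved about 1 mm as the arm relaxed, without disturbing the ring.

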